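Set a hose pump's roller gap with a gauge blade

ROBOT

A 6-joint arm with a two-finger parallel gripper is mounted at the origin on a cart in front of the work surface, level with it; the furniture and walls round the work are solid. World frame = base frame: x ahead of the robot, y to its left, z up, the work surface at z = 0. Lengths are in m, angles in rad, forces in N, time in s.
With the tool pointing down it reaches from about 0.275 to 0.875 m from the base axis. Payload 12.5 kg.
Tool frame: the origin (TCP) lies midway between the tips of the shut fingers; the grasp point (between the pads) lies r.pinch_z behind it (r.pinch_z is the distance from the TCP to the grasp point, in m); y points along the fingers, z is the direction in which the jaws open and shut, and the axes are right-handed (so a half turn about y gives the same grasp; the last joint's range is limited). The gripper opens to 85 mm and grips with 20 to 120 N. Pads are 22 mm wide; open, the fingers measure 114 mm over their backs; the gripper's body (76 mm by 85 mm) begins 54 mm behind the grasp point. The pads swing forward as they close: fully open they stand 13 mm farther back than shut.
Start: joints at [1.222, 0.351, 1.652, -0, 1.139, -0.085], TCP at [0.143, 0.531, 0.196] pointing down, gripper open.
Joint ranges: [-2.75, 2.75], [-0.79, 2.1], [0.01, 2.65], [-1.57, 4.71], [0.07, 3.14], [-2.87, 2.87]. Speed limits (rad/s): [2.22, 2.22, 2.79, 3.14, 3.14, 3.14].

INTERFACE

Orientations are given as a unit quaternion [w, x, y, z].
In Python, from workcell import r gives the robot as it stands. The module is installed in compiled form; this text tells all that it offers.
- The arm moves only by the tool servo_tool, never from a script. Its argument "deltas" is a list of rows, each a list of 5 numbers: the finger opening in cm, from 0 to 8.54, then the shift along the tool's x, y, z in cm, then the turn about the tool's y in rad. A call has exactly 8 rows; each row is the pose to reach, as a shift and turn from the pose commanded when the call began, along the tool's axes at that moment; what a row does not reach only later rows make up. A row lasts 1/8 s, in which the tool goes at most 62.5 mm and 10.7 degrees, less where a joint would pass 70% of its speed; a pose out of reach is approached as far as the arm can. A call with a gripper value outside its range is refused whole. The fingers move at their own pace and stop on an object; "grip_force" is the grip in N (left out, the last holds). Time passes only in rows, so rows that repeat a pose let the fingers close, or fill a call up. It gives the time, the measured TCP pose, the force and the opening at its end, in the units of the state.
- r.state(): the state, without advancing time (a new reading comes with each control period).
- r.grab_frame(name): name is "scene" or "top" or "wrist"; returns a dict with "color" (420x560x3 uint8, red, green, blue), "fx", "fy", "cx", "cy" (pixels), "origin" and "attitude" of the camera in the world. Camera axes: x right, y down, z forward; pixel columns grow to the right and rows downward; lengths in m; the calibration is good to about 2 mm. The wrist camera is an equidistant fisheye: a pixel r from the principal point sees the ray r / f radians off the axis. A picture is of the moment at which its call begins. There is no depth.
- r.close_job(): hands the job in, once; it reports no verdict.
The state is a dict: "time_s": time; "qpos": joint angles; "qvel": joint speeds; "joint_torque": joint torques, N m; "tool_pos": TCP position; "tcp_rot": TCP orientation; "wrist_force": force on the tool from outside, world axes, zero at the start; "torque": the same for the moment, N m; "opening": opening from 0.0 (shut) to 1.0 (fully open).
Only numpy, scipy, OpenCV 4.12 (cv2) and the standard library are available. Lean on these libraries where they do the work, as an engineer would, in place of code of your own. Each camera call takes 0.05 s, during which the arm holds its last target. There are 200 camera calls.

TASK

The hose pump's squeeze gap has to be set. Lift the clear guard off the pump and stand it upright on the worktop, clear of the pump; take the thin gauge (the one with the round-headed handle) out of the stand and slide its blade down the sloping gap between the lowest roller and the track shoe until its shoulders rest fully on the shoe. Then push the shoe by its post up the slope until it nips the gauge against the roller, and leave the gauge standing home in the gap; leave the other gauge and the things round about where they are.

Things in the scene. Friction and masses are not known exactly. Their poses are not given: they have to be found in the camera images.
- pump: white wedge-shaped hose pump fixed on the worktop, 210 (x) x 166 (y) x 141 mm high; its flat face slopes up towards its own +x at 35 degrees. Origin: on the centre line, on the worktop; the housing runs from x -90 (low edge) to +119 mm (high back); turned so that the low edge faces the robot's left and front (yaw -43 to -72 degrees)
- head: head on the sloping face: steel plate 180 x 124 mm, rotor (does not turn) with three white rollers of 18 mm. Frame: x up the slope, y left, z out of the slope (35 deg from vertical, leaning to pump -x). Origin on the plate's surface, below the lowest roller's line facing the shoe: that roller touches x = 0, axis x = +9, y = 0, z 5 to 33 mm. Rotor axis x = +35, its top z = 43 mm
- shoe (a joint): travel (m), 0 to 0.009, of the grey track shoe that slides up the slope to the lowest roller; stiff (about 6 N), stays where left. Gap = 10 mm minus this: in the head frame the shoe's flat face (34 mm wide in y, bending up the slope beside that) is at x = -10 mm + value, mid-gap at x = -5 mm + value/2; shoe top z = 34 mm, shoe 20 mm thick, carriage behind it 14 mm high
- post_top (a point): centre of the top of the shoe's black push post, 18 mm diameter, axis along the head's z, free from head z = 17 to 54 mm; at head x = -75 mm + shoe value, y = 0. Guide rails beside the carriage: y = +-44 to 54 mm, x -91 to -19, 14 mm high
- guard: loose clear box-shaped guard, open below, 97 (x) x 114 (y) x 50 mm high, walls 3 mm, 160 g; grey round knob on top, 28 mm diameter, z = 56 to 78 mm. Origin: centre of its underside; z through the knob. At the start it sits on the head's plate over the rotor, its axes along the head's, origin at head x = +30 mm, lower edge against the guide rails' ends
- gauge_stand: fixed grey block 50 (x) x 150 (y) x 36 mm with two slots, 76 mm apart in y, in which the two gauges stand upright; which gauge is in which slot varies. Origin: centre of the underside
- thin_gauge: thin gauge, 90 g: steel blade 4 mm thick (x), 24 wide (y), z 0 to 28 mm; above it a shoulder (30 mm wide, underside z = 28) and grey handle 16 mm thick (x), 26 wide (y), with a round head 38 mm wide, top z = 99. Origin: middle of the blade's lower edge; z up. Home in the gap its axes lie along the head's (x may be reversed), origin at head y = 0 within a few mm, z = 6 mm
- thick_gauge: the other gauge: blade 6 mm thick, handle 16 x 26 mm with a square cross-bar 44 mm wide on top, up to z = 96 mm. Same origin and axes. Not to be used
- beaker: glass beaker, 55 mm diameter, 70 mm high, stands near the pump; origin at the centre of its underside
- small_bottle: small bottle with a blue cap, 50 mm diameter, 132 mm high; origin at the centre of its underside
- pen: marker pen lying on the worktop, 135 mm long (y) and 17 mm wide; origin at its middle on the worktop
Not all that is in view belongs to the job. Several things have the shape of the guard; the one meant has the colours described above.

How it is judged:
On the way, in this order (a step that is already met when the one before it is completed fails the run):
1. the guard is off the pump and stands on the worktop (height (world z) of guard below 0.006 m and angle between guard's own z axis and vertical below 0.12 rad and contact force between guard and the fingers below 0.1 N), for 0.2 s.
2. the thin gauge's blade is down in the gap (shoulders within 4 mm of the shoe; it may still lean a little) before the shoe is closed on it (z of thin_gauge in the frame of head between 0 and 0.01 m and y of thin_gauge in the frame of head between -0.009 and 0.009 m and x of thin_gauge in the frame of head between -0.0085 and -0.0005 m and angle between the z axis of thin_gauge and the z axis of head, either way round below 0.25 rad and angle between the x axis of thin_gauge and the x axis of head, either way round below 0.25 rad and value of joint shoe below 0.0053 m), for 0.2 s.
At the end, for the whole second after the job is handed in: Thin gauge at rest between lowest roller and shoe: shoulders within 3 mm of the shoe, within 9 mm of the centre line, upright to the head within 7 degrees, square within 11; gap under 4.7 mm (shoe over 0.0053). Guard upright and at rest on the worktop, not touching the pump (z of thin_gauge in the frame of head between 0 and 0.009 m and y of thin_gauge in the frame of head between -0.009 and 0.009 m and x of thin_gauge in the frame of head between -0.0085 and -0.0005 m and angle between the z axis of thin_gauge and the z axis of head, either way round below 0.12 rad and angle between the x axis of thin_gauge and the x axis of head, either way round below 0.19 rad and value of joint shoe above 0.0053 m and linear speed of each of thin_gauge, guard below 0.01 m/s and height (world z) of guard below 0.006 m and angle between guard's own z axis and vertical below 0.12 rad and contact force between guard and pump below 0.05 N).
It fails at once if the thick gauge is taken or knocked out of place (distance of thick_gauge from where it was at the start of the episode above 0.02 m).
It fails at once if the beaker is shifted by more than 3 cm or tipped (distance of beaker from where it was at the start of the episode above 0.03 m or angle between beaker's own z axis and vertical above 0.4 rad).
It fails at once if the small bottle is shifted by more than 3 cm or tipped (distance of small_bottle from where it was at the start of the episode above 0.03 m or angle between small_bottle's own z axis and vertical above 0.4 rad).
It fails at once if the pen is shifted by more than 4 cm (distance of pen from where it was at the start of the episode above 0.04 m).
It also fails if it takes over 67 s, if anything falls off the work surface, if the arm or the gripper's body presses on something with over 40 N, if the wrist force passes 120 N, or if a joint passes its speed limit or range.

## Working session

There is one attempt and no reset: what is moved stays moved. The work goes in short steps, Python scripts to look and compute and a tool call to move; the robot and the scene stay as the last step left them, time stands still between calls to the robot, and variables do not carry over. Pictures are saved under pics/ and viewed, about 8 in all and at most 12, crops included, and the job is handed in when it is done.

Besides the shell and the picture viewer there is one more tool, called after "Emit:" by a JSON object that holds its "name" and its "arguments". servo_tool: Moves the arm, as the interface text tells. Its arguments: {"type":"object","properties":{"deltas":{"type":"array","items":{"type":"array","items":{"type":"number"}}},"grip_force":{"type":"number"}},"required":["deltas"]}

```bash
mkdir -p pics; cat > h.py <<'E'
import numpy as np, cv2
from scipy.spatial.transform import Rotation as R
from workcell import r
def rot(q): return R.from_quat([q[1],q[2],q[3],q[0]]).as_matrix()
def att(f):
    a=np.array(f["attitude"]); return rot(a) if a.size==4 else a.reshape(3,3)
def grab(n,fn=None):
    f=r.grab_frame(n)
    if fn: cv2.imwrite('pics/'+fn,f["color"][:,:,::-1])
    np.save('pics/'+n+'.npy',f,allow_pickle=True); return f
def load(n): return np.load('pics/'+n+'.npy',allow_pickle=True).item()
def ray(f,u,v,fish=False):
    a=np.array([(u-f["cx"])/f["fx"],(v-f["cy"])/f["fy"]])
    if fish:
        t=np.hypot(*a); d=np.array([*(a/t*np.sin(t)),np.cos(t)]) if t>1e-9 else np.array([0,0,1.])
    else: d=np.array([*a,1.])
    d=att(f)@d; return np.array(f["origin"]),d/np.linalg.norm(d)
def onz(f,u,v,z,fish=False):
    o,d=ray(f,u,v,fish); return o+d*(z-o[2])/d[2]
def tri(*rs):
    A=sum(np.eye(3)-np.outer(d,d) for o,d in rs); b=sum((np.eye(3)-np.outer(d,d))@o for o,d in rs)
    p=np.linalg.solve(A,b); return p,[np.linalg.norm(np.cross(p-o,d)) for o,d in rs]
def proj(f,p,fish=False):
    c=att(f).T@(np.array(p)-np.array(f["origin"]))
    if fish:
        t=np.arctan2(np.hypot(c[0],c[1]),c[2]); k=t/np.hypot(c[0],c[1]); return f["cx"]+f["fx"]*c[0]*k,f["cy"]+f["fy"]*c[1]*k
    return f["cx"]+f["fx"]*c[0]/c[2],f["cy"]+f["fy"]*c[1]/c[2]
E
python3 - <<'E'
from h import *
np.set_printoptions(precision=4,suppress=True)
s=r.state(); print(s, r.pinch_z)
for n in("scene","top","wrist"):
    f=grab(n,n+'0.png'); print(n,f["fx"],f["cx"],f["cy"],f["origin"],f["attitude"])
a,b=[cv2.imread('pics/%s0.png'%n) for n in("scene","top")]
E
```

```text
{'time_s': 0.0, 'qpos': array([ 1.2224,  0.3512,  1.6524,  0.    ,  1.1391, -0.0846]), 'qvel': array([-0.0009, -0.0008, -0.0002,  0.002 ,  0.0009,  0.0006]), 'joint_torque': array([ -0.0039, -50.61  , -29.1399,  -0.0003,   0.0047,  -0.    ]), 'tool_pos': array([0.1433, 0.5306, 0.1953]), 'tcp_rot': array([-0.7006,  0.7014, -0.0931,  0.0929]), 'wrist_force': array([ 0.5258, -0.7477,  0.248 ]), 'torque': array([ 0.0656, -0.054 ,  0.0508]), 'opening': 0.9967724288937283} 0.0187
scene 403.226959974695 276.85843109991026 211.04313112315256 [0.2148 0.7253 0.8464] [ 0.082  -0.1793  0.9045 -0.3781]
top 396.36280887018864 284.0430975468984 214.379928125826 [0.3758 0.0224 1.4272] [ 0.0436 -0.705   0.7061 -0.0487]
wrist 325.19226210127806 281.60649263294545 211.1808575633899 [0.0675 0.5517 0.3727] [0.1215 0.7846 0.6009 0.0923]
```

View pics/scene0.png

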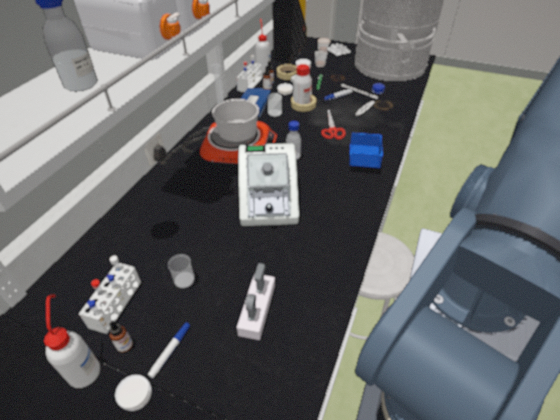

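View pics/top0.png

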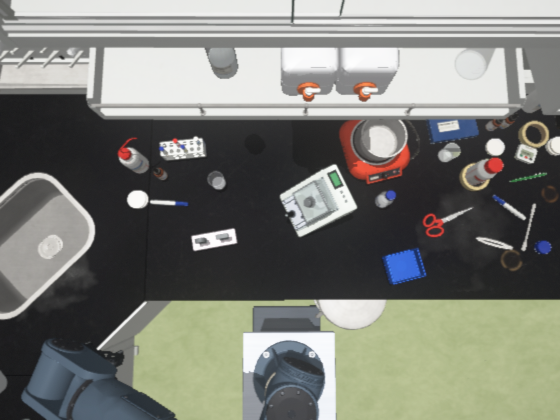

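```bash
python3 - <<'E'
import cv2,numpy as np
a=cv2.imread('pics/scene0.png');b=cv2.imread('pics/top0.png')
c=lambda i,u,v:cv2.resize(i[v:v+100,u:u+133],(399,300),interpolation=cv2.INTER_CUBIC)
cv2.imwrite('pics/c1.png',np.vstack([np.hstack([c(a,210,130),c(a,190,250)]),np.hstack([c(b,260,150),c(b,150,180)])]))
E
```

```text
(no output)
```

View pics/c1.png

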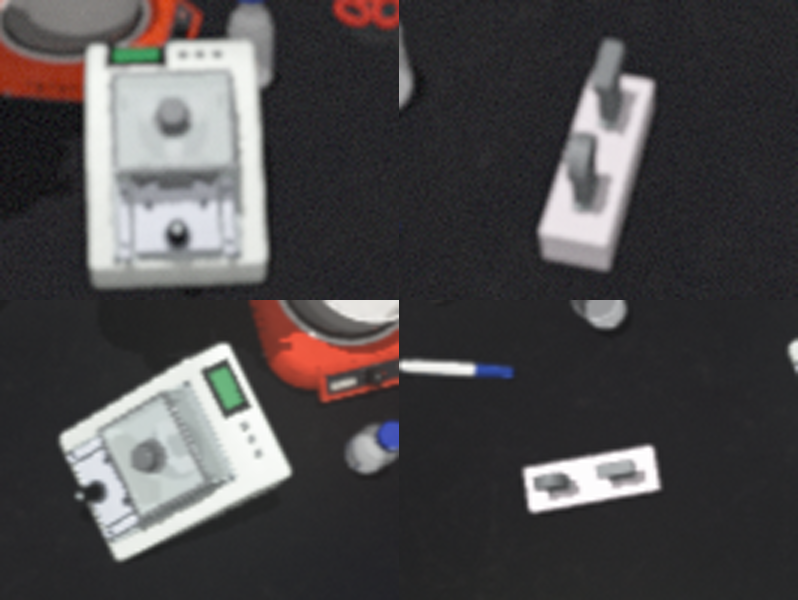

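```bash
cat >> h.py <<'E'
from scipy.optimize import least_squares
a35=np.radians(35); c35,s35=np.cos(a35),np.sin(a35)
def headR(y): return np.array([[np.cos(y)*c35,-np.sin(y),-s35*np.cos(y)],[np.sin(y)*c35,np.cos(y),-s35*np.sin(y)],[s35,0,c35]])
def fit(obs,x0):  # obs: (frame,fish,u,v,headpoint)
    g=lambda x:np.ravel([np.subtract(proj(f,x[:3]+headR(x[3])@np.array(p),fi),(u,v)) for f,fi,u,v,p in obs])
    s=least_squares(g,x0); return s.x,s.fun.reshape(-1,2)
E
python3 - <<'E'
from h import *
np.set_printoptions(precision=4,suppress=True)
S,T=load('scene'),load('top')
k=[.030,0,.078]; p=[-.075,0,.054]
print('knob',tri(ray(S,267.3,166.0),ray(T,310,201.5)),'post',tri(ray(S,269.3,204.5),ray(T,291.3,213.5)))
x,res=fit([(S,0,267.3,166,k),(T,0,310,201.5,k),(S,0,269.3,204.5,p),(T,0,291.3,213.5,p)],[.4,-.02,.05,-1])
print(x,res, np.degrees(x[3]))
# stand: top crop corners (z=.036)
for u,v in[(525,468),(655,446),(661,490),(532,513)]: print('stand',onz(T,150+(u-400)/3,180+(v-300)/3,.036))
for n,(u,v) in dict(g1=(545,482),g2=(617,467)).items(): print(n,onz(T,150+(u-400)/3,180+(v-300)/3,.105))
print('g scene1',tri(ray(S,190+(578-400)/3,250+140/3),ray(T,150+148/3,180+181/3)))
print('g scene2',tri(ray(S,190+(613-400)/3,250+43/3),ray(T,150+217/3,180+165/3)))
for n,u,v,z in[('beaker',217,181,.05),('bottle',385,200,.1),('spot',255,143,0),('guardplace',278,152,0),('shelf',278,117,0),('penR',187,204,0)]: print(n,onz(T,u,v,z))
q=r.state(); print(rot(q['tcp_rot']))
E
```

```text
knob (array([ 0.5854, -0.0709,  0.1581]), [np.float64(0.000938221823018408), np.float64(0.0009382218230184811)]) post (array([ 0.5569, -0.0124,  0.0739]), [np.float64(0.0004010304219046835), np.float64(0.0004010304219047109)])
[ 0.5961 -0.0922  0.0749 -1.1144] [[ 0.2178 -0.1618]
 [ 0.8286 -0.7207]
 [ 0.1749  0.3141]
 [-0.9389  0.2473]] -63.852591399683206
stand [0.4823 0.3365 0.036 ]
stand [0.5079 0.185  0.036 ]
stand [0.4563 0.1772 0.036 ]
stand [0.4298 0.3269 0.036 ]
g1 [0.4614 0.2983 0.105 ]
g2 [0.478  0.2188 0.105 ]
g scene1 (array([0.4657, 0.2966, 0.1032]), [np.float64(0.003271510635633079), np.float64(0.0032715106356331334)])
g scene2 (array([0.4783, 0.2168, 0.1161]), [np.float64(0.0010952006219323125), np.float64(0.0010952006219322574)])
beaker [0.676  0.2494 0.05  ]
bottle [ 0.599  -0.3307  0.1   ]
spot [0.831  0.1194 0.    ]
guardplace [0.7965 0.0339 0.    ]
shelf [0.9318 0.0339 0.    ]
penR [0.6017 0.3649 0.    ]
[[ 0.9654 -0.0003  0.2608]
 [-0.2608 -0.0008  0.9654]
 [-0.0001 -1.     -0.0009]]
```

```bash
cat >> h.py <<'E'
def delta(p,jaw=None):
    s=r.state(); M=rot(s['tcp_rot']); d=M.T@(np.array(p)-s['tool_pos'])*100
    t=0
    if jaw is not None:
        cur=np.degrees(np.arctan2(M[1,2],M[0,2])); t=-np.radians((jaw-cur+180)%360-180)
    print('at',s['tool_pos'].round(4),'jaw',np.degrees(np.arctan2(M[1,2],M[0,2])).round(2),'-> cm',d.round(2),'turn',round(t,3),'F',s['wrist_force'].round(1),'open',round(s['opening'],3),'t',s['time_s'].round(2))
E
python3 -c "
from h import *
delta([.47,.27,.25],99.8)"
```

```text
Traceback (most recent call last):
  File "h.py", line 39, in delta
    print('at',s['tool_pos'].round(4),'jaw',np.degrees(np.arctan2(M[1,2],M[0,2])).round(2),'-> cm',d.round(2),'turn',round(t,3),'F',s['wrist_force'].round(1),'open',round(s['opening'],3),'t',s['time_s'].round(2))
                                                                                                                                                                                               ^^^^^^^^^^^^^^^^^
AttributeError: 'float' object has no attribute 'round'
```

```bash
sed -i "s/s\['time_s'\].round(2)/round(s['time_s'],2)/" h.py; python3 -c "
from h import *
delta([.47,.27,.25],99.8)"
```

```text
at [0.1433 0.5307 0.1954] jaw 74.89 -> cm [ 38.34  -5.45 -16.66] turn -0.435 F [0.6 1.2 1. ] open 1.0 t 0.15
```

Emit:
{"name": "servo_tool", "arguments": {"deltas": [[8.5, 4.5, -4, -2], [8.5, 10, -5.5, -4.3], [8.5, 15.5, -5.5, -6.7], [8.5, 21, -5.5, -9], [8.5, 26.5, -5.5, -11.5], [8.5, 32, -5.5, -14], [8.5, 36, -5.5, -15.6], [8.5, 38.3, -5.5, -16.7]]}}

```text
$.deltas[0]: bad value
```

Emit:
{"name": "servo_tool", "arguments": {"deltas": [[8.5, 4.5, -4, -2, 0], [8.5, 10, -5.5, -4.3, 0], [8.5, 15.5, -5.5, -6.7, 0], [8.5, 21, -5.5, -9, 0], [8.5, 26.5, -5.5, -11.5, 0], [8.5, 32, -5.5, -14, 0], [8.5, 36, -5.5, -15.6, 0], [8.5, 38.3, -5.5, -16.7, 0]]}}

```text
time_s: 1.15
tool_pos: [0.471, 0.2683, 0.2505]
tcp_rot: [-0.701, 0.701, -0.094, 0.093]
wrist_force: [-0.2, 0.1, 0.4]
opening: 0.995
```

```bash
python3 - <<'E'
from h import *
f=grab('wrist','w1.png'); x=[.5961,-.0922,.0749,-1.1144]
delta([.585,-.07,.26],26.15)
for p in([.4657,.2966,.107],[.4783,.2168,.104]): print(proj(f,p,1))
np.save('pics/wstand.npy',f,allow_pickle=True)
H=headR(x[3])
for p in([.03,0,.07],[.03,0,.078],[-.075,0,.054]): print((np.array(x[:3])+H@p).round(4))
E
```

```text
at [0.4723 0.2671 0.2504] jaw 74.76 -> cm [ 19.74  -0.93 -29.56] turn 0.848 F [-0.4 -1.2 -0.2] open 0.998 t 1.2
(np.float64(307.04338871084667), np.float64(177.73201721781564))
(np.float64(235.76731495387406), np.float64(208.27005847113526))
[ 0.5892 -0.0782  0.1494]
[ 0.5872 -0.0741  0.156 ]
[ 0.5554 -0.0092  0.0761]
```

View pics/w1.png

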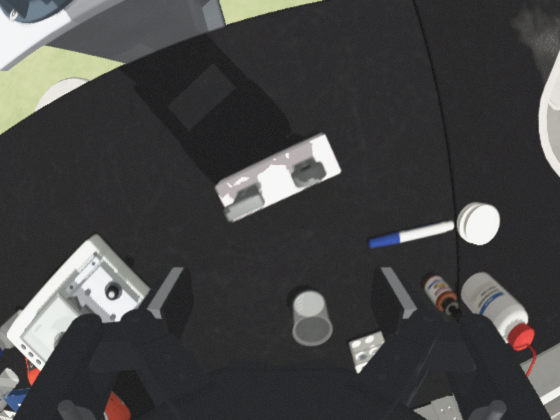

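Emit:
{"name": "servo_tool", "arguments": {"deltas": [[8.5, 2.5, -0.9, -3.7, 0.11], [8.5, 5, -0.9, -7.4, 0.22], [8.5, 8, -0.9, -12, 0.34], [8.5, 11, -0.9, -16.5, 0.46], [8.5, 14, -0.9, -21, 0.58], [8.5, 17, -0.9, -25.5, 0.7], [8.5, 19, -0.9, -28.5, 0.8], [8.5, 19.7, -0.9, -29.6, 0.85]]}}

```text
time_s: 2.2
tool_pos: [0.5827, -0.0686, 0.2593]
tcp_rot: [-0.599, 0.6, -0.375, 0.375]
wrist_force: [0.0, 0.2, 0.3]
opening: 0.993
```

```bash
python3 - <<'E'
from h import *
f=grab('wrist','w2.png'); np.save('pics/wpump.npy',f,allow_pickle=True)
delta([.5892,-.0782,.1494-.0187],26.15)
X=np.array([.5961,-.0922,.0749]); H=headR(-1.1144)
for p in([.03,0,.078],[-.075,0,.054],[-.09,.05,.014]): print(proj(f,X+H@p,1))
E
```

```text
at [ 0.5828 -0.0689  0.2594] jaw 25.89 -> cm [ 1.12 12.87  0.17] turn -0.005 F [-0.8 -1.4 -0.1] open 0.994 t 2.25
(np.float64(284.44792385080103), np.float64(207.5339794188537))
(np.float64(283.7657465265668), np.float64(123.38995571824022))
(np.float64(324.13483786534294), np.float64(131.11457654649087))
```

View pics/w2.png

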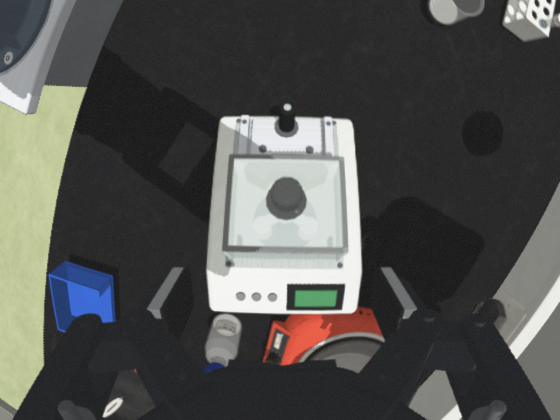

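```bash
python3 - <<'E'
import cv2,numpy as np
a=cv2.imread('pics/w2.png')[95:230,205:365]
cv2.imwrite('pics/c2.png',cv2.resize(a,None,fx=4.4,fy=4.4,interpolation=cv2.INTER_CUBIC))
E
```

```text
(no output)
```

View pics/c2.png

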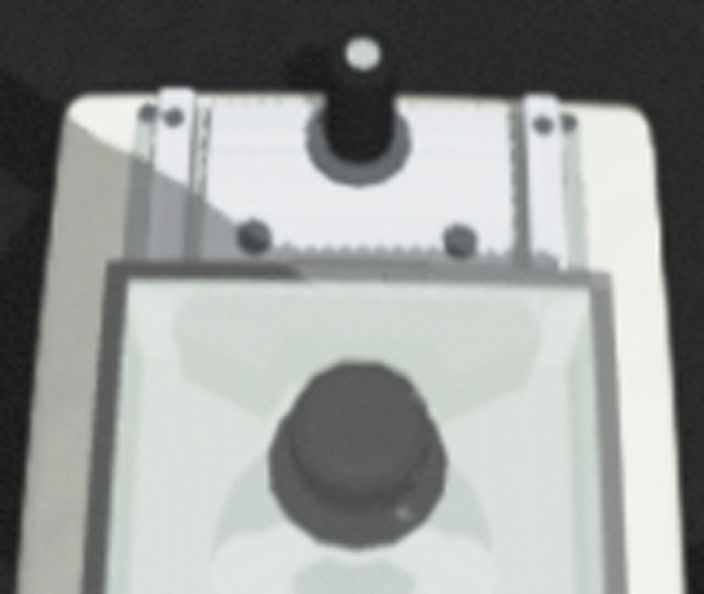

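```bash
python3 - <<'E'
from h import *
np.set_printoptions(precision=4,suppress=True)
S,T,W=load('scene'),load('top'),load('wpump')
k=[.030,0,.078]; p=[-.075,0,.054]
print(tri(ray(S,265.7,210.7),ray(T,286.7,215)),tri(ray(S,265.7,210.7),ray(T,286.7,215),ray(W,287.3,107,1)))
print(tri(ray(S,267.3,166),ray(T,309.5,201.5)),tri(ray(S,267.3,166),ray(T,309.5,201.5),ray(W,286.4,191.6,1)))
for obs in ([(W,1,286.4,191.6,k),(W,1,287.3,107,p)],[]):
  o=[(S,0,267.3,166,k),(T,0,309.5,201.5,k),(S,0,265.7,210.7,p),(T,0,286.7,215,p)]+obs
  x,res=fit(o,[.6,-.09,.07,-1.1]); print(x,np.degrees(x[3]),res)
delta(x[:3]+headR(x[3])@[.03,0,.072]-[0,0,.0187],90+np.degrees(x[3]))
E
```

```text
(array([0.5565, 0.0046, 0.0647]), [np.float64(0.004206783977516952), np.float64(0.004206783977516783)]) (array([0.5539, 0.0072, 0.0687]), [np.float64(0.005366349922963236), np.float64(0.004365567753701984), np.float64(0.0034794563281517663)])
(array([ 0.5849, -0.0693,  0.1595]), [np.float64(0.0006742661940480876), np.float64(0.0006742661940479416)]) (array([ 0.583 , -0.0643,  0.1624]), [np.float64(0.0011500240980232342), np.float64(0.005003164107723596), np.float64(0.0057222467431153395)])
[ 0.5894 -0.0771  0.0803 -1.1554] -66.20028880400227 [[-0.1285  2.0507]
 [-3.3042  0.8168]
 [ 2.3747 -3.0924]
 [-1.1777 -0.5171]
 [-0.2098 -0.3702]
 [ 0.6014  1.5259]]
[ 0.5911 -0.0842  0.0725 -1.2034] -68.9470005961855 [[ 0.0848  2.647 ]
 [-1.3849  0.4164]
 [ 1.3235 -2.8701]
 [ 0.3732 -1.8886]]
at [ 0.5828 -0.0689  0.2594] jaw 25.89 -> cm [ 0.08 12.94  0.22] turn 0.084 F [-0.8 -1.4 -0.1] open 0.994 t 2.25
```

```bash
python3 - <<'E'
from h import *
np.set_printoptions(linewidth=200,precision=4,suppress=True)
S,T,W=load('scene'),load('top'),load('wpump')
g=lambda f:cv2.cvtColor(f['color'],cv2.COLOR_RGB2GRAY)
print(g(S)[200:215,260:280]);print(g(T)[206:222,280:298]);print(g(T)[194:208,303:317]);print(g(S)[158:176,258:278])
print(att(W))
E
```

```text
[[202 217 225 227 227 227 227 226 226 226 226 226 227 226 226 225 220 211 215 222]
 [223 226 228 227 227 227 226 225 223 223 224 225 226 227 226 227 226 224 224 225]
 [227 227 226 226 227 226 222 215 205 203 207 217 224 226 227 226 226 226 227 226]
 [227 227 228 227 227 223 206 182 170 168 175 199 217 225 225 226 226 225 224 225]
 [226 227 228 228 224 211 179 154 158 159 148 168 200 219 224 225 224 225 224 225]
 [226 228 228 225 217 188 150 148 177 178 150 134 172 208 222 225 226 223 224 223]
 [227 227 227 223 203 160 119 140 171 173 139 100 139 191 215 223 224 223 223 223]
 [226 225 225 217 191 136  87 101 134 137 102  74 117 172 207 220 223 221 222 221]
 [225 225 225 215 183 129  69  58  74  78  58  53  97 160 202 221 223 223 223 223]
 [224 224 225 217 188 136  78  38  31  33  25  53  97 154 202 220 222 223 222 222]
 [225 223 226 219 197 153  97  53  37  29  43  62 108 164 205 220 224 223 221 222]
 [223 222 224 220 206 173 122  84  56  54  66  86 126 177 209 218 221 219 218 218]
 [218 215 216 213 204 178 143 108  91  85  93 111 143 178 196 203 201 200 199 200]
 [193 191 187 188 184
[... 3050 characters left out ...]
155 146 133 140 169 198 210 212 211]
 [212 210 194 169 142 131 137 151 156 156 153 147 133 119 132 166 196 210 210 207]
 [208 206 193 172 146 124 118 131 137 139 138 124 112  98 124 160 191 204 207 203]
 [204 203 194 178 153 125 102 102 108 109 106  98  91  89 109 149 185 200 202 198]
 [201 201 197 184 161 128 100  87  86  85  89  85  85  94 116 153 186 198 199 199]
 [198 200 199 192 172 142 108  85  88  84  85  84  93 111 138 172 192 198 197 200]
 [200 200 199 196 186 162 133 111  98 102 104 110 118 143 170 187 198 199 199 198]
 [200 200 201 199 196 185 167 150 143 142 142 154 162 176 188 195 199 200 200 198]]
[[ 0.899   0.4176  0.1315]
 [ 0.4379 -0.8572 -0.271 ]
 [-0.0004  0.3012 -0.9536]]
```

```bash
python3 - <<'E'
from h import *
np.set_printoptions(precision=4,suppress=True)
S,T,W=load('scene'),load('top'),load('wpump')
k=[.030,0,.078]; p=[-.075,0,.054]
print(tri(ray(S,268.5,205.2),ray(T,286.1,214.8),ray(W,287.3,107,1)))
print(tri(ray(S,267.3,166.7),ray(T,307.5,201.8),ray(W,286.4,191.6,1)))
o=[(S,0,267.3,166.7,k),(T,0,307.5,201.8,k),(S,0,268.5,205.2,p),(T,0,286.1,214.8,p),(W,1,286.4,191.6,k),(W,1,287.3,107,p)]
x,res=fit(o,[.6,-.09,.07,-1.1]); print(repr(x),np.degrees(x[3]),res)
np.save('head.npy',x)
P=x[:3]+headR(x[3])@[.03,0,.072]-[0,0,.0187]; print(P)
delta(P,90+np.degrees(x[3]))
E
```

```text
(array([0.5504, 0.0071, 0.0908]), [np.float64(0.00029905357422536585), np.float64(0.0016067261204890638), np.float64(0.0014251694009506616)])
(array([ 0.5819, -0.0607,  0.1638]), [np.float64(0.00046414441243035115), np.float64(0.002068468567774554), np.float64(0.0024131139571707022)])
array([ 0.5891, -0.0759,  0.0876, -1.1423]) -65.4507178813692 [[-0.1734 -0.5053]
 [-1.4858  0.3255]
 [-0.1173  0.7653]
 [-0.7472 -0.1809]
 [-0.1477  0.3565]
 [-0.2104  0.3186]]
[ 0.5821 -0.0607  0.1451]
at [ 0.5828 -0.0689  0.2594] jaw 25.89 -> cm [-0.76 11.43  0.3 ] turn 0.023 F [-0.8 -1.4 -0.1] open 0.994 t 2.25
```

Emit:
{"name": "servo_tool", "arguments": {"deltas": [[6, -0.9, 2, 0.3, 0.023], [5, -0.9, 5, 0.3, 0.023], [5, -0.9, 8, 0.3, 0.023], [5, -0.9, 10, 0.3, 0.023], [5, -0.9, 11.1, 0.3, 0.023], [5, -0.9, 11.4, 0.3, 0.023], [0, -0.9, 11.4, 0.3, 0.023], [0, -0.9, 11.4, 0.3, 0.023]], "grip_force": 30}}

```text
time_s: 3.25
tool_pos: [0.5817, -0.0578, 0.1465]
tcp_rot: [0.596, -0.596, 0.38, -0.381]
wrist_force: [-0.4, 0.3, -0.1]
opening: 0.165
```

Emit:
{"name": "servo_tool", "arguments": {"deltas": [[0, 0, 0, 0, 0], [0, 0, 0, 0, 0], [0, 0, 0, 0, 0], [0, 0, -0.3, 0, 0], [0, 0, -0.8, 0, 0], [0, 0, -1.4, 0, 0], [0, 0, -2, 0, 0], [0, 0, -2.5, 0, 0]]}}

```text
time_s: 4.25
tool_pos: [0.5814, -0.0579, 0.1713]
tcp_rot: [0.596, -0.596, 0.381, -0.381]
wrist_force: [-0.0, -0.5, -0.4]
opening: -0.001
```

```bash
python3 - <<'E'
from h import *
f=grab('wrist','w3.png'); delta([.34,0,.3])
E
```

```text
at [ 0.5817 -0.0579  0.1719] jaw 24.87 -> cm [-15.41 -12.84 -19.48] turn 0 F [-0.7 -0.4 -0.4] open 0.003 t 4.3
```

View pics/w3.png

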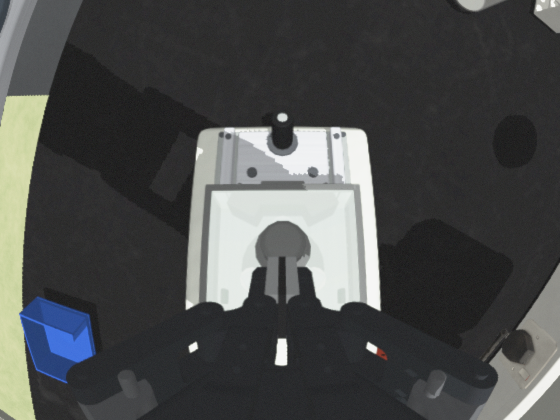

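```bash
python3 - <<'E'
from h import *
np.set_printoptions(precision=4,suppress=True)
W=load('wrist');W0=load('wpump');x=np.load('head.npy');s=r.state()
print('tcp px',proj(W,s['tool_pos'],1)); H=headR(x[3])
for p in([.03,0,.078],[-.075,0,.054]): print(proj(W,x[:3]+H@p,1))
print(W['origin'],W0['origin'],s['tool_pos']-W['origin'])
print(att(W).T@rot(s['tcp_rot']))
a=W['color'][95:290,205:365,::-1];cv2.imwrite('pics/c3.png',cv2.resize(a,None,fx=3,fy=3,interpolation=cv2.INTER_CUBIC))
E
```

```text
tcp px (np.float64(283.46408473885003), np.float64(247.40241209089413))
(np.float64(282.2300861556965), np.float64(244.22362727725243))
(np.float64(282.53358250105566), np.float64(118.49568281967566))
[0.5476 0.0128 0.3487] [0.5477 0.0014 0.4367] [ 0.0341 -0.0707 -0.1768]
[[ 0.0001  0.0005  1.    ]
 [ 0.9536 -0.3012  0.    ]
 [ 0.3012  0.9536 -0.0005]]
```

View pics/c3.png

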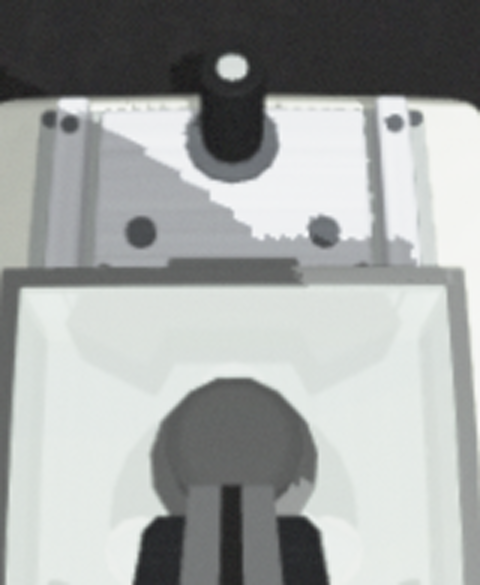

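Emit:
{"name": "servo_tool", "arguments": {"deltas": [[4.2, 0, -0.5, 0, 0], [4.2, 0, -0.5, 0, 0], [4.2, 0.1, -0.5, 0, 0], [4.2, 0.1, 1, 0, 0], [4.2, 0.1, 2.4, 0, 0], [4.2, 0.1, 2.8, 0, 0], [4.2, 0.1, 3.2, 0, 0], [4.2, 0.1, 3.4, 0, 0]]}}

```text
time_s: 5.3
tool_pos: [0.5818, -0.0588, 0.1367]
tcp_rot: [0.596, -0.596, 0.381, -0.381]
wrist_force: [0.0, -0.1, 0.1]
opening: 0.494
```

Emit:
{"name": "servo_tool", "arguments": {"deltas": [[4.2, 0, 0.1, 0, 0], [4.2, 0, 0.2, 0, 0], [4.2, 0, 0.3, 0, 0], [0, 0, 0.3, 0, 0], [0, 0, 0.3, 0, 0], [0, 0, 0.3, 0, 0], [0, 0, 0.3, 0, 0], [0, 0, 0.3, 0, 0]]}}

```text
time_s: 6.3
tool_pos: [0.5818, -0.0587, 0.1339]
tcp_rot: [0.596, -0.596, 0.381, -0.381]
wrist_force: [-0.2, -0.2, 2.2]
opening: 0.261
```

Emit:
{"name": "servo_tool", "arguments": {"deltas": [[0, 0, 0, 0, 0], [0, 0, 0, 0, 0], [0, 0, -0.3, 0, 0], [0, 0, -0.8, 0, 0], [0, 0, -1.5, 0, 0], [0, 0, -2.5, 0, 0], [0, 0, -3.5, 0, 0], [0, 0, -4, 0, 0]]}}

```text
time_s: 7.3
tool_pos: [0.582, -0.0588, 0.1748]
tcp_rot: [0.596, -0.596, 0.38, -0.381]
wrist_force: [-0.0, -1.0, -2.5]
opening: 0.257
```

```bash
python3 - <<'E'
from h import *
f=grab('wrist','w4.png'); s=grab('scene','s4.png'); delta([.34,0,.3])
a=f['color'][60:360,130:430,::-1];b=s['color'][110:260,180:330,::-1]
cv2.imwrite('pics/c4.png',np.hstack([cv2.resize(a,(400,400)),cv2.resize(b,(400,400))]))
E
```

```text
at [ 0.582  -0.0588  0.1745] jaw 24.86 -> cm [-15.5  -12.58 -19.47] turn 0 F [ 0.1  1.4 -2.3] open 0.255 t 7.4
```

View pics/c4.png

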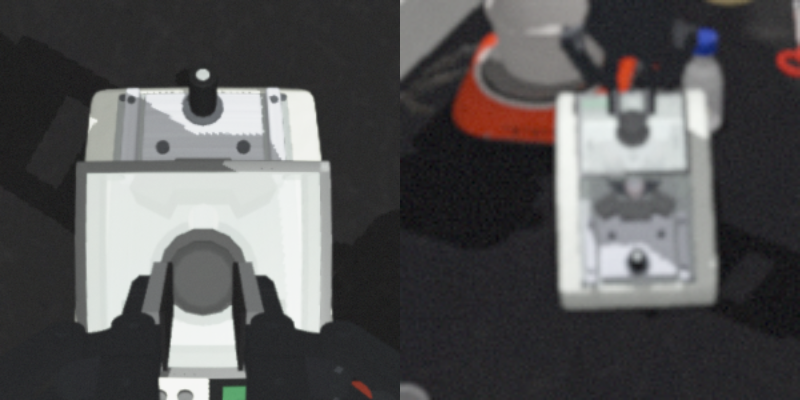

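Emit:
{"name": "servo_tool", "arguments": {"deltas": [[0, 0, -3, 0, 0], [0, 0, -6.5, 0, 0], [0, -2.5, -9, -3, 0], [0, -6, -10.5, -7, 0], [0, -9.5, -10.5, -11, 0], [0, -12.5, -10.5, -14.5, 0], [0, -15, -10.5, -17.5, 0], [0, -16.2, -10.5, -18.6, 0]]}}

```text
time_s: 8.4
tool_pos: [0.3437, 0.0104, 0.279]
tcp_rot: [0.596, -0.596, 0.38, -0.381]
wrist_force: [-0.6, 0.7, 0.2]
opening: 0.001
```

```bash
python3 - <<'E'
from h import *
delta([.345,.01,.056]); T=load('top')
for u,v in[(300,236),(282,195),(290,300),(356,206),(335,165)]: print(onz(T,u,v,0).round(3))
E
```

```text
at [0.3437 0.0104 0.279 ] jaw 24.87 -> cm [ 0.08 22.3   0.08] turn 0 F [-0.6  0.7  0.2] open 0.001 t 8.4
[ 0.484 -0.045  0.   ]
[0.635 0.019 0.   ]
[ 0.258 -0.008  0.   ]
[ 0.594 -0.251  0.   ]
[ 0.747 -0.177  0.   ]
```

```bash
python3 - <<'E'
from h import *
f=grab('top','t5.png'); s=grab('scene','s5.png')
a=f['color'][130:310,200:380,::-1];b=s['color'][110:290,180:360,::-1]
cv2.imwrite('pics/c5.png',np.hstack([cv2.resize(a,(400,400),interpolation=2),cv2.resize(b,(400,400),interpolation=2)]))
E
```

```text
(no output)
```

View pics/c5.png

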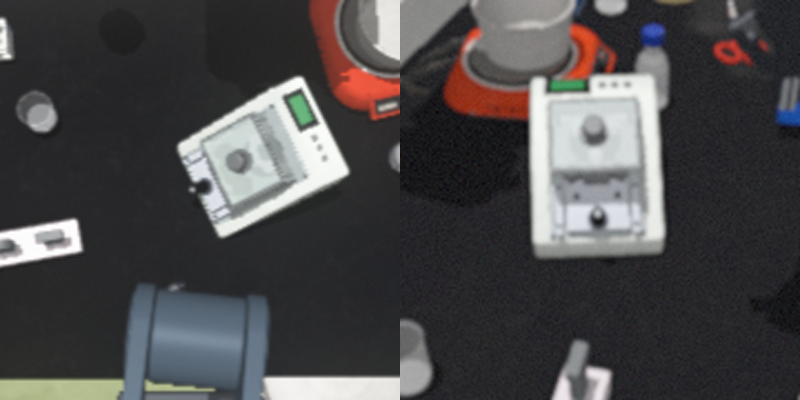

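Emit:
{"name": "servo_tool", "arguments": {"deltas": [[4.5, 2, 0, 2, 0], [4.5, 5, 0, 5.5, 0], [4.5, 8, 0, 9.5, 0], [4.5, 11.5, 0, 13.5, 0], [4.5, 14.5, 1.5, 17, 0], [4.5, 15.9, 4, 18.7, 0], [4.5, 15.9, 6, 18.7, 0], [4.5, 15.9, 6, 18.7, 0]]}}

```text
time_s: 9.5
tool_pos: [0.5816, -0.0559, 0.2165]
tcp_rot: [-0.595, 0.596, -0.382, 0.38]
wrist_force: [-0.1, -0.5, 0.5]
opening: 0.528
```

```bash
python3 - <<'E'
from h import *
f=grab('wrist','w6.png'); x=np.load('head.npy'); H=headR(x[3])
delta(np.array([.580,-.0552,.129]))
for p in([.03,0,.078],[.03,0,.056],[-.075,0,.054]): print(np.round(proj(f,x[:3]+H@p,1),1))
print('tcp',proj(f,r.state()['tool_pos'],1))
cv2.imwrite('pics/c6.png',cv2.resize(f['color'][90:330,150:420,::-1],None,fx=2.2,fy=2.2,interpolation=2))
E
```

```text
at [ 0.5819 -0.0559  0.2181] jaw 24.86 -> cm [-0.14  8.91 -0.14] turn 0 F [-0.5 -0.2  0.3] open 0.524 t 9.55
[281. 222.]
[281.  229.4]
[281.7 119.6]
tcp (np.float64(283.6499935788203), np.float64(248.07925747590787))
```

View pics/c6.png

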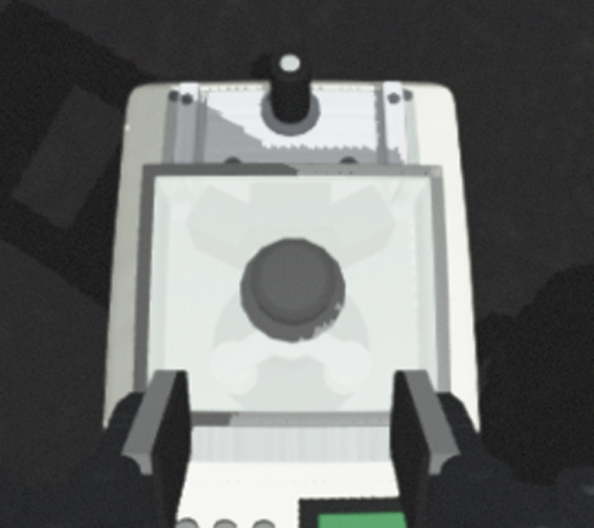

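Emit:
{"name": "servo_tool", "arguments": {"deltas": [[4.5, 0.1, 3, 0, 0], [4.5, 0.1, 6, 0, 0], [4.5, 0.1, 8, 0, 0], [4.5, 0.1, 8.5, 0, 0], [4.5, 0.1, 8.8, 0, 0], [4.5, 0.1, 9.1, 0, 0], [4.5, 0.1, 9.3, 0, 0], [4.5, 0.1, 9.4, 0, 0]]}}

```text
time_s: 10.55
tool_pos: [0.5819, -0.0566, 0.125]
tcp_rot: [0.596, -0.596, 0.38, -0.381]
wrist_force: [-0.1, -0.1, 0.1]
opening: 0.528
```

Emit:
{"name": "servo_tool", "arguments": {"deltas": [[4.5, 0, 0.2, 0, 0], [4.5, 0, 0.4, 0, 0], [4.5, 0, 0.5, 0, 0], [4.5, 0, 0.5, 0, 0], [0, 0, 0.5, 0, 0], [0, 0, 0.5, 0, 0], [0, 0, 0.5, 0, 0], [0, 0, 0.5, 0, 0]], "grip_force": 40}}

```text
time_s: 11.55
tool_pos: [0.5818, -0.0564, 0.1205]
tcp_rot: [0.596, -0.596, 0.381, -0.381]
wrist_force: [-1.5, 1.9, 6.1]
opening: 0.309
```

Emit:
{"name": "servo_tool", "arguments": {"deltas": [[0, 0, 0, 0, 0], [0, 0, 0, 0, 0], [0, 0, -0.3, 0, 0], [0, 0, -0.7, 0, 0], [0, 0, -1.2, 0, 0], [0, 0, -2, 0, 0], [0, 0, -3, 0, 0], [0, 0, -4, 0, 0]]}}

```text
time_s: 12.55
tool_pos: [0.5819, -0.0565, 0.1607]
tcp_rot: [0.596, -0.596, 0.38, -0.381]
wrist_force: [-0.1, 0.1, -2.5]
opening: 0.313
```

Emit:
{"name": "servo_tool", "arguments": {"deltas": [[0, 0, -1.5, 0, 0], [0, 0, -3, 0, 0], [0, -0.5, -5, -0.5, 0], [0, -1.5, -7, -1.5, 0], [0, -3, -9, -3, 0], [0, -4.5, -10, -5, 0], [0, -6, -10, -7, 0], [0, -7.5, -10, -8.5, 0]]}}

```text
time_s: 13.55
tool_pos: [0.472, -0.024, 0.2609]
tcp_rot: [0.596, -0.596, 0.38, -0.381]
wrist_force: [-0.4, 0.1, -2.4]
opening: 0.308
```

Emit:
{"name": "servo_tool", "arguments": {"deltas": [[0, -2, 0, -2.5, 0], [0, -4, 0, -5, 0], [0, -6, 1, -7.2, 0], [0, -7.5, 4, -9, 0], [0, -8.2, 8, -9.9, 0], [0, -8.4, 12, -10.1, 0], [0, -8.4, 16, -10.1, 0], [0, -8.4, 18, -10.1, 0]]}}

```text
time_s: 14.55
tool_pos: [0.3455, 0.0097, 0.0791]
tcp_rot: [-0.596, 0.596, -0.381, 0.38]
wrist_force: [0.4, 0.5, -2.3]
opening: 0.305
```

Emit:
{"name": "servo_tool", "arguments": {"deltas": [[0, 0, 0.5, 0, 0], [0, 0, 1, 0, 0], [0, 0, 1.5, 0, 0], [0, 0, 2, 0, 0], [0, 0, 2.5, 0, 0], [0, 0, 3, 0, 0], [0, 0, 3.3, 0, 0], [0, 0, 3.5, 0, 0]]}}

```text
time_s: 15.55
tool_pos: [0.3462, 0.0095, 0.0446]
tcp_rot: [-0.596, 0.596, -0.381, 0.381]
wrist_force: [0.2, 1.0, -1.6]
opening: 0.306
```

```bash
python3 - <<'E'
from h import *
np.set_printoptions(linewidth=220)
f=grab('wrist','w7.png'); delta([.345,.01,.03])
cv2.imwrite('pics/c7.png',f['color'][:,:,::-1])
grab('scene','s7.png'); grab('top','t7.png')
E
```

```text
at [0.3461 0.0095 0.0445] jaw 24.86 -> cm [-0.09  1.45 -0.08] turn 0 F [-0.5  0.6 -1.8] open 0.305 t 15.6
```

Emit:
{"name": "servo_tool", "arguments": {"deltas": [[0, 0, 0.3, 0, 0], [0, 0, 0.6, 0, 0], [0, 0, 0.9, 0, 0], [0, 0, 1.2, 0, 0], [0, 0, 1.4, 0, 0], [0, 0, 1.6, 0, 0], [0, 0, 1.6, 0, 0], [0, 0, 1.6, 0, 0]]}}

```text
time_s: 16.7
tool_pos: [0.3486, 0.0074, 0.0317]
tcp_rot: [-0.596, 0.596, -0.378, 0.382]
wrist_force: [-18.3, -29.9, 83.7]
opening: 0.306
```

Emit:
{"name": "servo_tool", "arguments": {"deltas": [[0, 0, -0.3, 0, 0], [0, 0, -0.3, 0, 0], [0, 0, -0.3, 0, 0], [2, 0, -0.3, 0, 0], [4, 0, -0.3, 0, 0], [5, 0, -0.3, 0, 0], [5, 0, -0.3, 0, 0], [5, 0, -0.3, 0, 0]]}}

```text
time_s: 17.7
tool_pos: [0.3461, 0.0095, 0.0317]
tcp_rot: [-0.596, 0.596, -0.381, 0.381]
wrist_force: [0.2, 0.4, 0.0]
opening: 0.587
```

Emit:
{"name": "servo_tool", "arguments": {"deltas": [[5.5, 0, -2, 0, 0], [5.5, 0, -6, 0, -0.15], [5.5, 0, -12, 0, -0.32], [5.5, -2, -16, 2, -0.5], [5.5, -5, -18, 5, -0.68], [5.5, -9, -18, 9.5, -0.86], [5.5, -13, -18, 14, -1.04], [5.5, -17, -18, 18.5, -1.2]]}}

```text
time_s: 18.7
tool_pos: [0.443, 0.2436, 0.2117]
tcp_rot: [-0.707, 0.707, 0.024, -0.024]
wrist_force: [1.8, -0.2, 0.7]
opening: 0.64
```

```bash
python3 - <<'E'
from h import *
f=grab('wrist','w8.png'); delta([.4657,.2966,.20],99.8); print(r.state()['qpos'].round(2))
s=grab('scene','s8.png'); t=grab('top','t8.png')
G=np.array([.4657,.2966,.1]); print(proj(f,G,1),proj(f,[.4783,.2168,.1],1),proj(s,[.346,.01,.078]),proj(t,[.346,.01,.078]))
c=lambda i,u,v,n:cv2.resize(i['color'][max(v,0):v+n,max(u,0):u+n,::-1],(400,300),interpolation=cv2.INTER_CUBIC)
u,v=map(int,proj(f,[.472,.2567,.09],1))
tu,tv=map(int,proj(t,[.346,.01,.05])); su,sv=map(int,proj(s,[.472,.2567,.08])); gu,gv=map(int,proj(s,[.346,.01,.05]))
print(u,v,tu,tv,su,sv,gu,gv)
cv2.imwrite('pics/c8.png',np.vstack([np.hstack([c(f,u-90,v-80,180),c(s,su-45,sv-45,90)]),np.hstack([c(t,tu-30,tv-30,60),c(s,gu-40,gv-40,80)])]))
E
```

```text
at [0.4449 0.2484 0.2114] jaw 94.47 -> cm [2.45 1.15 4.64] turn -0.093 F [-4.7  0.  -2.6] open 0.644 t 18.75
[ 0.42  0.26  1.74  0.    1.14 -1.23]
(np.float64(334.55752898701155), np.float64(224.45397280741756)) (np.float64(250.22637808483174), np.float64(231.47635360239877)) (np.float64(340.6616051086355), np.float64(229.9154614383326)) (np.float64(284.9122090839256), np.float64(275.34975788717827))
292 224 284 275 256 287 339 237
```

View pics/c8.png

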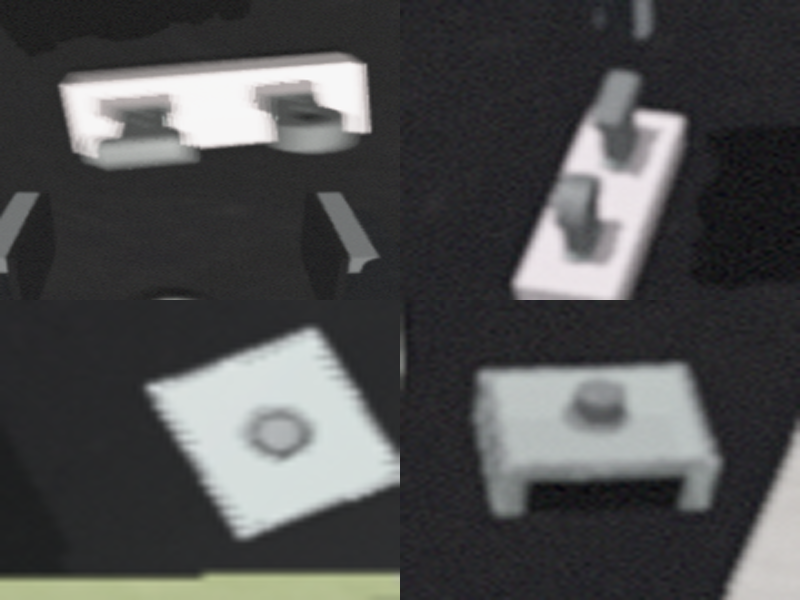

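Emit:
{"name": "servo_tool", "arguments": {"deltas": [[5.5, 1, 0, 2, -0.05], [5.5, 2, 0, 4, -0.09], [5.5, 2.4, 0, 4.6, -0.09], [5.5, 2.4, 0, 4.6, -0.09], [5.5, 2.4, 0, 4.6, -0.09], [5.5, 2.4, 0, 4.6, -0.09], [5.5, 2.4, 0, 4.6, -0.09], [5.5, 2.4, 0, 4.6, -0.09]]}}

```text
time_s: 19.85
tool_pos: [0.4636, 0.2889, 0.2118]
tcp_rot: [-0.705, 0.705, 0.054, -0.054]
wrist_force: [0.3, 1.6, -0.5]
opening: 0.641
```

```bash
cat > st.py <<'E'
from h import *
np.set_printoptions(precision=4,suppress=True,linewidth=200)
def stand(f,fish,thr):
    g=cv2.cvtColor(f['color'],cv2.COLOR_RGB2GRAY); m=(g>thr).astype(np.uint8)
    u0,v0=map(int,proj(f,[.469,.257,.036],fish)); n,l,st,_=cv2.connectedComponentsWithStats(m)
    w=l[max(v0-40,0):v0+40,max(0,u0-60):u0+60]; k=np.bincount(w[w>0]).argmax()
    vs,us=np.nonzero(l==k); P=np.array([onz(f,u,v,.036,fish)[:2] for u,v in zip(us,vs)],np.float32)
    return cv2.minAreaRect(P*1000),len(us),P
E
python3 - <<'E'
from st import *
f=grab('wrist','w9.png'); delta([.4657,.2966,.20],99.8)
for thr in(150,190,215): print(thr,stand(f,1,thr)[:2])
print(stand(load('top'),0,150)[:2])
g=cv2.cvtColor(f['color'],cv2.COLOR_RGB2GRAY)
u,v=map(int,proj(f,[.4657,.2966,.107],1)); print(u,v); print(g[v-30:v+40:3,u-50:u+51:5])
E
```

```text
at [0.4635 0.2889 0.2118] jaw 98.77 -> cm [0.33 1.18 0.73] turn -0.018 F [-0.5 -1.   0.1] open 0.642 t 19.9
150 (((469.9239196777344, 262.8191223144531), (54.49402618408203, 150.90884399414062), 9.767220497131348), 4272)
190 (((475.64093017578125, 260.7662048339844), (43.96681594848633, 46.3064079284668), 8.716452598571777), 1294)
215 (((476.1961975097656, 260.8652648925781), (42.83913040161133, 44.047813415527344), 8.716453552246094), 1231)
(((479.0175476074219, 215.9239501953125), (52.95622253417969, 65.06147766113281), 10.215036392211914), 195)
288 203
[[197 247 214 213 188 185 193 184 185 183 185 187 186 211 247 247 247 247  47  44  46]
 [238 247 247 247 247 247 247 185 184 185 185 186 184 186 247 247 247 247  46  47  45]
 [241 247 247 247 247 247 247 184 157 137 136 128 125 146 247 247 247 247  47  46  46]
 [187 247 247 247 247 247 247 185 146  87  90 101  86 126 247 247 247 246  47  49  43]
 [197 247 247 247 247 247 247 185 145  86  89 103  87  94 247 247 247 246  46  47  47]
 [247 247 247 247 247 247 247 247  98  88  79  68  83  84 166 247 247 246  46  47  49]
 [247 247 247 24
[... 850 characters left out ...]
52]
 [ 47  46  44  47  45  45  47  49  46  47  45  46  43  46  47  47  51  48  48  46  51]
 [ 45  45  45  48  47  46  46  48  48  45  44  47  47  47  48  47  46  46  48  47  48]
 [ 45  45  50  47  46  46  42  47  47  46  46  44  48  48  46  46  46  47  47  45  48]
 [ 47  42  47  46  45  46  47  48  44  47  47  45  46  45  45  44  44  44  44  46  48]
 [ 47  46  46  47  48  43  46  50  45  46  47  44  43  47  46  48  48  50  48  44  47]
 [ 43  46  45  48  47  47  45  47  46  46  47  48  48  47  46  44  46  45  50  46  47]
 [ 43  46  46  45  46  48  47  47  48  47  46  47  47  45  45  46  47  49  45  48  50]
 [ 51  51  47  48  45  42  46  49  51  46  47  45  47  46  45  46  46  48  47  49  48]]
```

```bash
python3 - <<'E'
from st import *
f=load('wrist'); g=cv2.cvtColor(f['color'],cv2.COLOR_RGB2GRAY)
print(onz(f,293,202,.102,1)); print(g[194:212:2,266:318])
E
```

```text
[0.4655 0.3007 0.102 ]
[[247 247 247 247 247 247 247 179 111 102 116 119 111 105 101 116 114 116 112 111 111 113 106 106 107 107 107 110 109 111 115 119 120 125 130 135 138 137 136 139 144 144 140 137 130 127 190 247 247
  247 247 247]
 [247 247 247 247 247 247 247 182 114 115 122 125 130 135 138 142 147 148 151 153 155 156 140 157 166 166 169 173 172 177 182 184 183 181 177 171 168 163 158 152 149 145 142 135 129 127 203 247 247
  247 247 247]
 [247 247 247 247 247 247 247 182 111 116 123 125 133 136 142 147 148 151 155 156 161 162 166 172 171 175 177 180 182 185 188 187 186 179 173 170 165 161 156 152 148 144 139 135 129 131 222 247 247
  247 247 247]
 [247 247 247 247 247 247 247 182 113 118 124 128 131 137 141 147 150 153 154 157 159 164 168 169 175 176 179 181 185 185 187 183 182 175 171 166 161 157 155 151 148 142 138 132 125 131 220 247 247
  247 247 247]
 [247 247 247 247 247 247 247 203 123 114 125 131 134 138 143 148 150 152 155 160 162 166 168 171 175 178 181 182 183 184 182 181 178 174 169 164 160 158 154 150 149 143 137 133 125 130 221 247 247
  247 247 247]
 [247 247 247 247 247 247 247 217 131 120 127 131 134 140 145 147 150 155 157 162 164 165 157 170 176 180 182 182 180 180 178 177 173 169 165 162 157 157 153 152 146 141 135 132 124 137 231 247 247
  247 247 247]
 [247 247 247 247 247 247 247 240 179 131 126 130 135 141 143 149 152 157 159 161 165 165 156 171 177 180 179 179 178 177 175 175 172 167 165 162 158 156 154 148 144 140 134 128 125 186 241 244 244
  244 244 244]
 [115 115 115 117 115 115 115 112  86  79 104 113 127 137 143 147 152 158 159 162 167 169 169 175 177 176 176 175 172 172 171 172 169 164 163 159 154 153 149 145 130 114  87  78  55  49  48  50  48
   49  48  45]
 [ 48  47  47  44  45  45  47  44  49  45  45  47  52  60  70  86 108 111 130 135 138 142 144 149 149 147 144 144 140 143 140 139 136 131 115  96  92  77  72  64  55  46  47  48  47  49  50  47  51
   51  52  49]]
```

Emit:
{"name": "servo_tool", "arguments": {"deltas": [[5.3, 0.38, 0, 1.14, -0.018], [5.3, 0.38, 3, 1.14, -0.018], [5.3, 0.38, 7, 1.14, -0.018], [5.3, 0.38, 11, 1.14, -0.018], [5.3, 0.38, 14, 1.14, -0.018], [5.3, 0.38, 16, 1.14, -0.018], [5.3, 0.38, 16.6, 1.14, -0.018], [5.3, 0.38, 16.6, 1.14, -0.018]]}}

```text
time_s: 20.9
tool_pos: [0.4658, 0.3012, 0.046]
tcp_rot: [0.705, -0.704, -0.061, 0.061]
wrist_force: [-0.0, -0.3, 0.4]
opening: 0.618
```

Emit:
{"name": "servo_tool", "arguments": {"deltas": [[0, 0, 0, 0, 0], [0, 0, 0, 0, 0], [0, 0, 0, 0, 0], [0, 0, 0, 0, 0], [0, 0, 0, 0, 0], [0, 0, -0.3, 0, 0], [0, 0, -1, 0, 0], [0, 0, -2, 0, 0]], "grip_force": 25}}

```text
time_s: 21.9
tool_pos: [0.4654, 0.3007, 0.0662]
tcp_rot: [-0.704, 0.705, 0.06, -0.061]
wrist_force: [-0.5, -0.6, -1.1]
opening: 0.429
```

Emit:
{"name": "servo_tool", "arguments": {"deltas": [[0, 0, -2, 0, 0], [0, 0, -4, 0, 0], [0, 0.5, -4.9, 0, 0], [0, 2, -4.9, 0, 0], [0, 3.5, -4.9, 0, 0], [0, 4, -4.9, 0, 0], [0, 4, -3, 0, 0], [0, 4, -1, 0, 0]]}}

```text
time_s: 22.9
tool_pos: [0.5051, 0.3075, 0.0748]
tcp_rot: [-0.704, 0.705, 0.06, -0.061]
wrist_force: [0.7, 0.0, -1.3]
opening: 0.428
```

Emit:
{"name": "servo_tool", "arguments": {"deltas": [[0, 0, 1.5, 0, 0], [0, 0, 2.6, 0, 0], [0, 0, 2.6, 0, 0], [0, -1, 2.6, 0, 0], [0, -2, 2.6, 0, 0], [0, -3, 2.6, 0, 0], [0, -4, 2.6, 0, 0], [0, -4.6, 2.6, 0, 0]]}}

```text
time_s: 23.9
tool_pos: [0.4592, 0.2998, 0.05]
tcp_rot: [0.705, -0.704, -0.061, 0.06]
wrist_force: [4.1, 0.7, -1.1]
opening: 0.429
```

Emit:
{"name": "servo_tool", "arguments": {"deltas": [[0, -0.3, 0, 0, 0], [0, -0.6, 0, 0, 0], [0, -0.6, 0, 0, 0], [0, -0.6, -1, 0, 0], [0, -0.6, -3, 0, 0], [0, -0.6, -7, 0, 0.1], [0, -0.6, -12, 0, 0.25], [0, -0.6, -17, 0, 0.4]]}}

```text
time_s: 24.9
tool_pos: [0.453, 0.2984, 0.2217]
tcp_rot: [-0.702, 0.703, -0.083, 0.082]
wrist_force: [-0.0, 0.2, -0.9]
opening: 0.428
```

```bash
python3 - <<'E'
from h import *
np.set_printoptions(precision=4,suppress=True,linewidth=220)
f=grab('wrist','w10.png'); s=r.state(); M=rot(s['tcp_rot']); p=s['tool_pos']
P=p+np.array([0,0,.042])
for th in (25,30,35,40):
    d=M@np.array([np.sin(np.radians(th)),np.cos(np.radians(th)),0]); print(th,[np.round(proj(f,P+d*l+M@np.array([0,0,z]),1),1) for l,z in((.08,.012),(.08,-.012),(.052,.015),(.052,-.015))])
x=np.load('head.npy'); H=headR(x[3])
# gauge pose in gap, raised 60mm along head z
g=x[:3]+H@[-.005,0,.006]; piv=g+H@[0,0,.08]; print('home tcp',piv-[0,0,.042])
up=piv+H@[0,0,.06]-[0,0,.042]; print('approach tcp',up); delta(up,90+np.degrees(x[3]))
g=cv2.cvtColor(f['color'],cv2.COLOR_RGB2GRAY); print(g[200:330:5,240:330:4])
E
```

```text
25 [array([300.9, 280.6]), array([266.9, 280.3]), array([308.2, 284. ]), array([260. , 283.6])]
30 [array([300.8, 290.3]), array([266.8, 290.1]), array([308.2, 291.2]), array([259.9, 290.8])]
35 [array([300.8, 300.1]), array([266.7, 299.9]), array([308.2, 298.4]), array([259.8, 298. ])]
40 [array([300.8, 309.9]), array([266.5, 309.6]), array([308.2, 305.6]), array([259.6, 305.2])]
home tcp [ 0.5669 -0.0273  0.1132]
approach tcp [0.5526 0.004  0.1623]
at [0.4554 0.2998 0.2285] jaw 76.19 -> cm [ 16.46   6.57 -26.44] turn 0.901 F [1.6 1.5 5.8] open 0.432 t 24.95
[[246 246 246 246 174 175 174 174 174 245 246 247 247 247 247 247 247 247 247 246 222  61  42]
 [246 246 246 246 207 187 203 179 203 246 246 246 247 247 247 247 246 212  77  46  49  49  49]
 [245 246 246 246 246 246 246 246 246 246 246 246 246 245 188  57  41  44  43  44  45  45  48]
 [243 246 246 246 246 246 246 246 246 246 245 178  53  39  46  42  47  47  44  43  46  42  48]
 [246 246 246 246 246 246 246 244 133  46  43  42  44  41  45  43  44  41  43  47  44  46  46]
 [246 246 246 246 242 117  44  44  44  41  43  44  46  43  
[... 1236 characters left out ...]
8  94  94  92  89  86  55  33  35]
 [ 33  79  88  90  93  92  94  96  98  97 101 100  97  97  95  94  93  90  91  85  59  33  35]
 [ 36  78  89  90  93  91  95  98 100 103 102  99  96  95  96  94  92  92  88  85  59  37  31]
 [ 31  71  88  91  92  94  96  98 101 103 101  98  97  96  97  92  92  89  86  85  47  31  36]
 [ 33  48  48  44  48  55  58  64  70  71  69  69  69  66  58  53  48  42  43  44  43  33  36]
 [ 32  48  48  46  46  43  47  44  35  30  39  53  72  69  43  47  45  46  45  42  43  35  34]
 [ 34  47  46  44  45  46  40  30  35 100 182 182 182 180 158 113  45  45  47  43  41  38  37]
 [ 44  43  45  43  43  45  41  38 112 187 181 181 182 181 181 171  99  43  43  44  42  38  41]]
```

```bash
python3 - <<'E'
from h import *
np.set_printoptions(precision=4,suppress=True,linewidth=220)
f=load('wrist'); g=cv2.cvtColor(f['color'],cv2.COLOR_RGB2GRAY)
print(g[268:322,[250,262,270,278,286,294,302,310]].T)
M=rot(r.state()['tcp_rot']); p=np.array(f['origin'])-0
# TCP from camera frame
q=att(f); off=np.array([.079,.177])
for th in(30,34,38,42):
    t=np.radians(th); out=[]
    for l,w in((-.019,-.008),(-.019,.008),(.019,.008),(.052,.008),(.052,.002),(.08,.002),(.08,-.002)):
        X=.079+l*np.sin(t)+w*np.cos(t); Y=.177-.042+l*np.cos(t)-w*np.sin(t)
        out.append(round(211.2+325.2*(np.arctan2(X,Y)-np.arcsin(.3012)),1))
    print(th,out)
E
```

```text
[[ 46  46  45  44  47  55  73  81  83  86  86  84  87  90  89  86  89  88  90  88  87  89  88  87  89  88  87  88  89  87  88  91  87  90  88  90  91  90  89  84  67  45  44  47  44  47  45  48  42  44  43  47  45  46]
 [ 48  48  45  48  51  65  77  81  89  90  94  93  93  94  92  94  92  93  95  92  94  93  93  95  93  93  94  95  94  95  95  94  95  95  96  95  94  96  97  96  90  80  59  48  48  49  43  46  46  46  46  45  44  45]
 [ 46  46  46  41  47  46  69  82  93  92  95  95  96  96  96  94  97  97  96  94  97  96  96  97  97  97  98  98  98  98  99  99  97 100  98  98  99  98  99  99  98  86  65  45  46  46  39  35  35  32  30  34  33  34]
 [ 45  45  47  45  49  61  71  84  94  95  96  96  99  96  98  97  98  98 100 100  99 100 100  98  99 100 100 101  99  98 100 101 101 100 101 103 101 101  98  99  98  92  69  39  29  34  33  31  39  49  71 119 162 180]
 [ 44  45  46  43  48  57  68  83  96  98  97  97 100  98  97  97  99  97  98 100 100  99  99 100 100 101  99  99 100  98  99 100  99  98  99  99  98 100  97  97  98  92  70  43  31  36  42  67 111 150 171 181 183 181]
 [ 43
[... 500 characters left out ...]
91  91  89  92  90  90  90  90  89  90  90  89  89  90  91  91  88  91  89  90  89  90  90  88  72  47  45  45  42  42  45  44  42  40  41  45  41  43]]
30 [np.float64(265.2), np.float64(303.1), np.float64(298.5), np.float64(295.9), np.float64(286.5), np.float64(286.0), np.float64(280.5)]
34 [np.float64(262.2), np.float64(299.9), np.float64(301.0), np.float64(301.6), np.float64(292.2), np.float64(293.7), np.float64(288.2)]
38 [np.float64(259.4), np.float64(296.7), np.float64(303.4), np.float64(307.2), np.float64(297.8), np.float64(301.3), np.float64(295.9)]
42 [np.float64(256.7), np.float64(293.4), np.float64(305.7), np.float64(312.8), np.float64(303.5), np.float64(309.0), np.float64(303.5)]
```

```bash
cat > gp.py <<'E'
from h import *
np.set_printoptions(precision=2,suppress=True,linewidth=200)
L0=np.sin(np.arccos(0)) 
def vpx(l,w,t,dx,dz):
    X=.079+dx+l*np.sin(t)+w*np.cos(t); Y=.135-dz+l*np.cos(t)-w*np.sin(t)
    return 211.2+325.2*(np.arctan2(X,Y)-np.arcsin(.3012))
def pred(th,dx,dz):
    t=np.radians(th)
    c=[(-.019,-.008),(-.019,.008),(.052,.008),(.052,-.008),(.08,.002),(.08,-.002)]
    e=[(a,b) for a in(-.010,.010) for b in(-.008,.008)]
    C=[vpx(*p,t,dx,dz) for p in c]; E=[vpx(*p,t,dx,dz) for p in e]
    return np.array([min(C),max(C),min(E),max(E),326*.038/np.hypot(.079+dx,.135-dz)*1.01])
E
python3 - <<'E'
from gp import *
obs=np.array([273.5,310,273.5,307.8,75.5])
best=[]
for th in np.arange(24,44,1.):
  for dx in np.arange(-.004,.013,.001):
    for dz in np.arange(-.012,.012,.001):
      best.append((np.abs(pred(th,dx,dz)-obs).sum(),th,dx*1000,dz*1000))
best.sort(); print(np.array(best[:12])); b=best[0]; print(pred(b[1],b[2]/1000,b[3]/1000))
E
```

```text
[[ 0.99 28.    7.   -6.  ]
 [ 2.07 29.    7.   -6.  ]
 [ 2.43 31.    7.   -5.  ]
 [ 2.53 32.    8.   -6.  ]
 [ 2.55 29.    6.   -4.  ]
 [ 2.63 30.    6.   -4.  ]
 [ 2.75 30.    8.   -7.  ]
 [ 2.76 28.    8.   -7.  ]
 [ 2.8  28.    8.   -8.  ]
 [ 2.83 27.    7.   -6.  ]
 [ 2.88 30.    7.   -5.  ]
 [ 2.91 28.    9.   -9.  ]]
[273.23 309.98 273.86 307.71  75.76]
```

```bash
cat > ins.py <<'E'
from h import *
x=np.load('head.npy'); H=headR(x[3]); px=np.array([np.cos(x[3]),np.sin(x[3]),0]); Z=np.array([0,0,1.])
DX,DZ=.007,.036
def tcp_for_tip(hp,th):
    t=np.radians(th); P=x[:3]+H@np.array(hp)-.08*(np.sin(t)*px-np.cos(t)*Z); return P-DX*px-DZ*Z
E
python3 - <<'E'
from ins import *
jaw=90+np.degrees(x[3])
for hp,th in(([-.005,0,.10],30),([-.005,0,.044],30),([-.005,0,.025],33),([-.005,0,.006],35)): p=tcp_for_tip(hp,th); print(p.round(4)); delta(p,jaw)
E
```

```text
[0.544  0.0227 0.1999]
at [0.4554 0.2998 0.2285] jaw 76.19 -> cm [ 15.2    2.81 -24.81] turn 0.901 F [1.6 1.5 5.8] open 0.432 t 24.95
[ 0.5574 -0.0065  0.1541]
at [0.4554 0.2998 0.2285] jaw 76.19 -> cm [ 17.17   7.39 -27.35] turn 0.901 F [1.6 1.5 5.8] open 0.432 t 24.95
[ 0.5604 -0.0132  0.1363]
at [0.4554 0.2998 0.2285] jaw 76.19 -> cm [ 17.62   9.17 -27.93] turn 0.901 F [1.6 1.5 5.8] open 0.432 t 24.95
[ 0.564  -0.021   0.1192]
at [0.4554 0.2998 0.2285] jaw 76.19 -> cm [ 18.14  10.88 -28.62] turn 0.901 F [1.6 1.5 5.8] open 0.432 t 24.95
```

Emit:
{"name": "servo_tool", "arguments": {"deltas": [[0, 2, 0, -3, 0.12], [0, 4, 0, -6.5, 0.24], [0, 6.5, 0, -10.5, 0.37], [0, 9, 0, -14.5, 0.5], [0, 11.5, 0.5, -18.5, 0.63], [0, 13.7, 1.2, -22.2, 0.76], [0, 15, 2, -24.5, 0.88], [0, 15.2, 2.2, -24.8, 0.91]]}}

```text
time_s: 25.95
tool_pos: [0.5451, 0.0216, 0.1973]
tcp_rot: [-0.595, 0.595, -0.383, 0.381]
wrist_force: [0.0, 0.9, -0.1]
opening: 0.429
```

Emit:
{"name": "servo_tool", "arguments": {"deltas": [[0, 0, 0, 0, 0], [0, 0, 0, 0, 0], [0, 0, 0, 0, 0], [0, 0, 0, 0, 0], [0, 0, 0, 0, 0], [0, 0, 0, 0, 0], [0, 0, 0, 0, 0], [0, 0, 0, 0, 0]]}}

```text
time_s: 26.95
tool_pos: [0.5456, 0.0227, 0.1978]
tcp_rot: [-0.596, 0.596, -0.381, 0.381]
wrist_force: [-0.5, 0.5, -1.5]
opening: 0.429
```

```bash
python3 - <<'E'
from ins import *
np.set_printoptions(precision=4,suppress=True,linewidth=230)
jaw=90+np.degrees(x[3])
for hp,th in(([-.005,0,.10],30),([-.005,0,.044],30)): p=tcp_for_tip(hp,th); delta(p,jaw)
f=grab('wrist','w11.png'); s=grab('scene','s11.png'); t=grab('top','t11.png')
g=cv2.cvtColor(f['color'],cv2.COLOR_RGB2GRAY); print(g[266:318:2,[250,262,270,278,286,294,302,310]].T); print(g[290,230:330:2])
for n,F,fi in(('w',f,1),('s',s,0),('t',t,0)): print(n,[np.round(proj(F,x[:3]+H@np.array(q),fi),1) for q in([-.075,0,.054],[-.005,0,.034],[-.01,.017,.034],[-.01,-.017,.034])])
d=cv2.cvtColor(f['color'],cv2.COLOR_RGB2GRAY); u,v=map(int,proj(f,x[:3]+H@[-.075,0,.054],1)); print(d[v-7:v+8,u-9:u+10])
E
```

```text
at [0.5456 0.0227 0.1978] jaw 24.75 -> cm [-0.06 -0.21 -0.14] turn 0.003 F [-0.5  0.5 -1.5] open 0.429 t 26.95
at [0.5456 0.0227 0.1978] jaw 24.75 -> cm [ 3.15  4.37 -0.15] turn 0.003 F [-0.5  0.5 -1.5] open 0.429 t 26.95
[[187 191 159 166 109  96  99  98 101 100 102  99  99 100 101 101 100 103 100 101 102 216 238 238 220 170]
 [186 187 189 186 101 103 105 106 105 103 105 105 107 108 108 106 105 106 108 108 110 108 114  96  85  86]
 [152 165 167 162  84 103 107 110 109 110 110 108 110 111 111 112 112 111 114 115 113 109  90  85  85  87]
 [143 168 168 159  81 108 108 110 110 112 111 112 113 113 114 115 116 116 115 113 116 109 223 246 246 246]
 [147 168 169 163  80 104 110 112 109 113 112 112 113 113 112 112 113 112 113 111 111 107 222 245 245 245]
 [143 168 170 164  88 105 110 111 109 111 110 111 108 108 110 109 109 108 108 108 106 108 117 129 129 105]
 [186 189 191 187 102 104 108 105 107 106 107 106 104 106 104 105 105 106 105 106 106 105 124 129 130 126]
 [184 187 171 163  98 101 102 103 103 104 103 104 101 102 102 103 102 102 102 101 103 202 238 238 189 136]]
[100  44  41  37  36 
[... 951 characters left out ...]
39  36  37  72 137 153 154 155 154 155 155 147  82  45  41  47  63]
 [ 95  50  37  38  41  81 143 156 156 156 155 156 157 148  83  42  37  40  60]
 [104  48  39  43  43  82 144 155 156 156 155 158 154 143  79  38  43  40  66]
 [103  51  39  41  40  61 129 154 157 158 157 157 152 118  64  43  34  40  67]
 [ 91  45  34  41  41  45  86 130 145 154 157 143 132  82  48  43  42  42  54]
 [ 74  38  35  39  39  43  51  86 108 128 129 102  75  52  43  50  53  49  53]
 [ 68  42  34  42  41  38  41  46  55  64  62  54  56  52  49  54  56  48  51]
 [ 73  46  37  40  41  39  38  42  40  45  45  49  51  54  57  59  56  45  52]
 [ 81  48  31  40  41  40  43  39  44  57  56  62  62  60  57  58  47  42  52]]
```

Emit:
{"name": "servo_tool", "arguments": {"deltas": [[0, 0.5, 0.7, -0.1, 0], [0, 1.1, 1.5, -0.1, 0], [0, 1.8, 2.5, -0.1, 0], [0, 2.4, 3.3, -0.1, 0], [0, 2.8, 3.9, -0.1, 0], [0, 3.1, 4.3, -0.1, 0], [0, 3.15, 4.4, -0.1, 0], [0, 3.15, 4.4, -0.1, 0]], "grip_force": 20}}

```text
time_s: 28.1
tool_pos: [0.5579, -0.0062, 0.154]
tcp_rot: [0.596, -0.596, 0.381, -0.381]
wrist_force: [0.2, -0.0, -1.5]
opening: 0.433
```

Emit:
{"name": "servo_tool", "arguments": {"deltas": [[0, 0.1, 0.3, 0, 0], [0, 0.2, 0.6, 0, 0], [0, 0.25, 0.9, 0, 0], [0, 0.3, 1.2, 0, 0], [0, 0.38, 1.5, 0, 0], [0, 0.45, 1.8, 0, 0], [0, 0.45, 1.8, 0, 0], [0, 0.45, 1.8, 0, 0]]}}

```text
time_s: 29.1
tool_pos: [0.561, -0.0086, 0.1388]
tcp_rot: [0.597, -0.594, 0.38, -0.382]
wrist_force: [-7.5, 12.3, 27.2]
opening: 0.43
```

```bash
python3 - <<'E'
from ins import *
np.set_printoptions(precision=4,suppress=True,linewidth=230)
delta(tcp_for_tip([-.005,0,.006],35))
f=grab('wrist','w12.png')
g=cv2.cvtColor(f['color'],cv2.COLOR_RGB2GRAY); print(g[256:330:2,[250,262,270,278,286,294,302,310]].T); print(g[290,230:330:2])
E
```

```text
at [ 0.561  -0.0086  0.1388] jaw 24.76 -> cm [ 1.25  1.96 -0.26] turn 0 F [-7.5 12.3 27.2] open 0.43 t 29.1
[[190 185 189 193 191 193 160 110 104  92  99 101  99 100 100 101  99 101 101 101 101 100 101 102 102 120 233 235 170 129 126 128 124  88  86  88  87]
 [190 144 108 110 110 111 110 113  95  94 105 107 106 107 107 105 107 107 106 105 107 109 106 110 109 108 102  86  87  87  85  86  87  86  87  90  86]
 [188 145 111 111 110 110 110 111  77  93 105 109 110 110 110 108 111 111 112 111 112 111 114 112 116 113 125 240 242 247 246 212  90  88  89  88  88]
 [189 148 111 112 111 111 112 113  89  94 108 110 113 113 111 112 114 115 114 115 115 116 117 119 117 114 115 237 246 246 246 246 246 246 246 246 203]
 [191 141 109 109 112 110 113 113  80  93 109 111 111 111 114 113 113 113 113 112 112 113 112 110 111 109 112 233 245 246 245 245 245 245 245 245 198]
 [189 150 166 169 169 171 170 170 117  92 109 112 109 109 110 109 108 110 110 110 108 109 109 107 108 109 107 125 130 126 129 129 126 124  88  89  91]
 [196 179 155 156 154 157 159 159 134  96 105 106 106 107 106 106 106 104 105 106 104 105 106 104 105 106 104 129 127 126 129 129 129 128 106  94  87]
 [188 183 186 191 191 185 148 170 158  96 102 103 104 103 101 102 104 102 101 100 104 101 103 101 101 105 214 235 238 148 127 132 128 130 129 133  97]]
[ 99  41  44  38  40  38  44  92  98  99 101 101 102 105 104 107 107 107 110 110 111 113 112 114 115 114 112 115 113 112 112 112 110 107 108 108 104 107 105 106 102 100  99  98  97  71  42  41  39  40]
```

```bash
python3 - <<'E'
from ins import *
p=r.state()['tool_pos']
for th in(27,30,33):
    t=np.radians(th); tip=p+(DX+.08*np.sin(t))*px+(DZ-.08*np.cos(t))*Z; print(th,(H.T@(tip-x[:3])*1000).round(1))
f=load('wrist'); print([np.round(proj(f,x[:3]+H@np.array(q),1),1) for q in([-.005,0,.034],[-.01,.017,.034],[-.03,.017,.034],[.009,0,.033],[-.075,0,.054])])
g=cv2.cvtColor(f['color'],cv2.COLOR_RGB2GRAY)
np.set_printoptions(linewidth=250); print(g[236:300:3,236:330:3])
E
```

```text
27 [-15.1   2.5  30.1]
30 [-11.    2.5  29.6]
33 [-6.8  2.5 29.3]
[array([279.1, 293.7]), array([302.2, 286.9]), array([301.9, 260.2]), array([279. , 312.7]), array([279.2, 194. ])]
[[188 188 187 187 186 187 187 186 188 185 187 186 186 186 186 185 187 245 245 245 245 245 245 245 237 194 237 245 245 245 244 160]
 [186 186 169  93  88 160 186 186 186 187 186 186 188 186 187 186 193 245 245 245 245 245 245 245 141 123 129 245 245 245 244 160]
 [185 185 108  85  84  91 183 185 185 187 186 186 186 186 185 187 185 243 245 245 245 245 245 233 127 130 129 214 245 245 244 198]
 [190 189 127  85  83  91 188 191 191 191 191 190 189 191 190 192 191 246 246 246 246 246 246 246 122 129 130 242 246 246 245 170]
 [186 187 186 124 115 179 188 187 189 185 187 187 188 187 188 188 188 189 196 190 232 246 246 246 241 209 234 228 245 246 245 166]
 [185 184 184 185 184 185 184 184 184 184 184 185 183 186 185 183 185 184 184 184 195 245 245 245 232 204 191 187 235 245 245 188]
 [191 190 192 192 192 190 189 191 190 190 191 192 192 191 192 192 194 193 192 194 199 246 235 207 193 192 189 192 225 246 246 169]
 
[... 1264 characters left out ...]
109 106 105 104 102 101  97  72  36  41  42]
 [ 42  38  46  95  99 101 104 103 106 106 107 110 113 113 112 113 113 113 110 112 108 110 107 105 104 102  99  99  74  38  42  41]
 [ 38  41  44  93  99 101 102 105 107 108 110 109 113 114 115 114 115 113 112 109 107 108 104 105 106 102  99  98  71  41  39  38]
 [ 38  38  48  95  98 102 100 104 106 108 108 111 113 115 114 115 113 113 112 112 109 108 107 104 105 101 101  93  78  38  40  38]
 [ 40  40  45  95 101 104 103 106 105 107 109 113 114 115 115 116 114 114 109 108 110 106 104 104 104 101 100  97  78  41  38  39]
 [ 37  40  44  97 100 101 106 106 106 108 109 111 117 115 118 115 112 112 110 110 108 108 106 105 103 102  99  97  73  37  40  37]]
```

Emit:
{"name": "servo_tool", "arguments": {"deltas": [[0, -0.26, -0.37, 0, 0], [0, -0.1, -0.48, 0, 0], [0, 0.07, -0.6, 0, 0], [0, 0.15, -0.47, 0, 0], [0, 0.24, -0.35, 0, 0], [0, 0.41, -0.1, 0, 0], [0, 0.5, 0, 0, 0], [0, 0.5, 0, 0, 0]]}}

```text
time_s: 30.15
tool_pos: [0.5618, -0.015, 0.1356]
tcp_rot: [-0.595, 0.596, -0.381, 0.381]
wrist_force: [0.2, -1.1, -0.7]
opening: 0.43
```

```bash
cat > tip.py <<'E'
from ins import *
np.set_printoptions(linewidth=250,precision=3,suppress=True)
s=r.state();p=s['tool_pos']; F=s['wrist_force']
for th in(30,35):
    t=np.radians(th); tip=p+(DX+.08*np.sin(t))*px+(DZ-.08*np.cos(t))*Z; print(th,'tip head mm',(H.T@(tip-x[:3])*1000).round(1))
print('TCP head',(H.T@(p-x[:3])*1000).round(1),'F head',(H.T@F).round(1),s['time_s'],s['opening'])
f=grab('wrist'); g=cv2.cvtColor(f['color'],cv2.COLOR_RGB2GRAY)
print(g[256:330:2,[250,262,278,294,310]].T); print(g[290,230:330:2])
E
python3 tip.py
```

```text
30 tip head mm [-7.8  0.5 23.4]
35 tip head mm [-0.8  0.5 23.1]
TCP head [-27.2   0.5  77.6] F head [ 0.4 -0.2 -1.2] 30.15 0.43048182706566496
[[192 191 190 120 110 112 112 113 106  96  98 101  99 100  99  97 100  99 102 101 102 101 102  99 101 123 190 173 138 126 126 126 110  88  88  88  86]
 [107 110 112 113 112 113 113 110 105  97 106 104 105 107 105 108 107 108 107 106 107 107 109 109 109 109  97  84  85  86  86  86  88  89  86  87 114]
 [111 111 112 108 110 111 112 114  87  95 109 110 113 112 112 113 112 112 114 115 115 114 116 116 118 114 120 241 246 246 246 246 246 246 226 199 244]
 [167 163 155 166 169 171 163 163 136  94 108 112 110 110 111 109 112 107 109 110 107 108 106 108 108 108 117 216 166 129 123  92  86  88  88  89  90]
 [188 190 192 184 142 169 169 168 158  96 100 104 103 104 102 103 102 104 100 102 101 102 102 103 103 100 118 128 130 129 128 129 130 124  88  89  87]]
[ 99  42  42  39  39  37  46  93  98  99  99 101 104 104 104 106 108 107 109 111 112 113 113 115 112 114 115 112 115 111 112 108 107 107 106 108 105 107 105 102 104 101 100 100  96  70  41  42  40  37]
```

Emit:
{"name": "servo_tool", "arguments": {"deltas": [[0, 0.12, 0.28, 0, 0], [0, 0.24, 0.57, 0, 0], [0, 0.35, 0.85, 0, 0], [0, 0.45, 1.1, 0, 0], [0, 0.55, 1.36, 0, 0], [0, 0.65, 1.62, 0, 0], [0, 0.65, 1.62, 0, 0], [0, 0.65, 1.62, 0, 0]]}}

```text
time_s: 31.2
tool_pos: [0.5645, -0.0209, 0.1195]
tcp_rot: [-0.595, 0.596, -0.381, 0.381]
wrist_force: [1.7, -3.1, -1.6]
opening: 0.432
```

```bash
python3 tip.py
```

```text
30 tip head mm [-11.7   0.5   6.5]
35 tip head mm [-4.7  0.5  6.1]
TCP head [-31.1   0.5  60.7] F head [ 1.9  0.3 -3.3] 31.2 0.4324856756167505
[[189 193 190 193 176 109 112 111 101  97  98 101 102  99  99 101 100 103 102 100 101 101 102 102 102 173 236 236 217 149 127 128 127 121  88  85  87]
 [111 109 110 110 111 113 113 112  94 103 105 104 106 104 105 106 107 106 106 108 108 107 108 110 109 106  89  86  85  87  87  86  87  85  88  85  89]
 [112 110 110 113 112 111 113 111  96 109 110 108 111 110 112 110 111 113 114 117 116 116 116 115 116 113 227 246 246 246 246 246 246 246 246 246 246]
 [113 111 110 109 123 162 115 113  94 108 109 111 108 109 109 110 109 109 111 109 107 109 109 110 108 110 227 246 247 247 245 240 137 123  86  89  89]
 [184 191 192 193 190 173 154 169 126 102 104 103 103 103 103 105 104 104 104 104 103 102 102 101 101 140 208 150 131 128 127 129 129 129 129 131  92]]
[ 98  43  43  43  40  41  44  91  96  99 103 104 104 104 105 106 106 107 108 110 112 111 113 113 113 112 113 113 115 111 111 110 109 111 108 107 107 106 102 107 104 101 101  99  97  69  41  41  41  38]
```

Emit:
{"name": "servo_tool", "arguments": {"deltas": [[0, 0.06, 0.08, 0, 0], [0, 0.11, 0.16, 0, 0], [0, 0.17, 0.25, 0, 0], [0, 0.23, 0.33, 0, 0], [0, 0.29, 0.41, 0, 0], [0, 0.29, 0.41, 0, 0], [0, 0.29, 0.41, 0, 0], [0, 0.29, 0.41, 0, 0]]}}

```text
time_s: 32.25
tool_pos: [0.5656, -0.0229, 0.1161]
tcp_rot: [0.596, -0.595, 0.381, -0.381]
wrist_force: [-3.7, 3.2, 10.6]
opening: 0.434
```

```bash
python3 tip.py|head -3
```

```text
30 tip head mm [-11.7   0.7   2.4]
35 tip head mm [-4.7  0.7  2.1]
TCP head [-31.1   0.7  56.6] F head [ 2.4 -2.  11.2] 32.25 0.4336954522415493
```

Emit:
{"name": "servo_tool", "arguments": {"deltas": [[0, 0, -0.05, 0, 0], [4.2, 0, -0.1, 0, 0], [5.2, 0, -0.1, 0, 0], [5.8, 0, -0.1, 0, 0], [5.8, 0, -0.1, 0, 0], [5.8, 0, -0.1, 0, 0], [5.8, -0.3, -2, 0, 0], [5.8, -1, -5, 0, 0]]}}

```text
time_s: 33.3
tool_pos: [0.561, -0.0143, 0.1653]
tcp_rot: [-0.595, 0.596, -0.382, 0.381]
wrist_force: [-0.4, 0.4, 0.1]
opening: 0.676
```

Emit:
{"name": "servo_tool", "arguments": {"deltas": [[5.8, -1.5, -4, 0, 0], [5.8, -3, -8, 0, 0], [5.8, -5, -10, 0, 0], [5.8, -7, -10, 0, 0], [5.8, -8, -10, 0, 0], [5.8, -8, -10, 0, 0], [5.8, -8, -10, 0, 0], [5.8, -8, -10, 0, 0]]}}

```text
time_s: 34.3
tool_pos: [0.5282, 0.0579, 0.2651]
tcp_rot: [-0.595, 0.596, -0.382, 0.381]
wrist_force: [0.6, 0.4, 0.3]
opening: 0.676
```

```bash
python3 - <<'E'
from ins import *
np.set_printoptions(linewidth=250,precision=3,suppress=True)
f=grab('wrist','w13.png'); s=grab('scene','s13.png'); t=grab('top','t13.png'); delta([.5,.1,.2])
g=cv2.cvtColor(f['color'],cv2.COLOR_RGB2GRAY)
for nm,F,fi in(('w',f,1),('s',s,0),('t',t,0)):
    print(nm,[np.round(proj(F,x[:3]+H@np.array(q),fi),1) for q in([-.075,0,.054],[-.005,0,.105],[-.005,.019,.086],[-.005,-.019,.086],[-.005,0,.034],[-.013,0,.105],[.003,0,.105])])
u,v=map(int,proj(f,x[:3]+H@[-.005,0,.09],1)); print(u,v); print(g[v-40:v+50:3,u-36:u+37:3])
gs=cv2.cvtColor(s['color'],cv2.COLOR_RGB2GRAY); u,v=map(int,proj(s,x[:3]+H@[-.005,0,.08])); print(u,v); print(gs[v-16:v+30,u-14:u+15])
E
```

```text
at [0.528 0.058 0.265] jaw 24.73 -> cm [-4.99  6.54 -0.8 ] turn 0 F [ 0.7 -0.6  0.2] open 0.678 t 34.45
w [array([282.1, 228.5]), array([282.1, 285.5]), array([300.7, 286.9]), array([263.4, 286.8]), array([281.9, 290.1]), array([282.1, 277.4]), array([282.1, 293.8])]
s [array([268.4, 206. ]), array([267.3, 176. ]), array([260.3, 178.1]), array([274.6, 177.7]), array([267.7, 182.8]), array([267.4, 179. ]), array([267.3, 173.1])]
t [array([285.4, 214.6]), array([293.6, 207.7]), array([294. , 201.8]), array([298.9, 212.3]), array([304.1, 205.2]), array([291.7, 208.7]), array([295.5, 206.6])]
282 286
[[222 186 224 227 154 154 155 156 156 154 155 151 135 220 231 231 231 231 231 231 231 231 229 137 223]
 [225 174 225 230 187 154 156 155 153 155 155 154 155 227 231 232 231 231 231 231 231 231 230 131 220]
 [223 164 224 231 229 172 155 153 154 154 154 151 153 225 230 229 230 229 227 224 230 229 229 133 219]
 [222 182 225 230 181 109 142 151 151 138 131 132 132 190 224 226 228 229 150 104 214 229 227 130 218]
 [221 163 228 231 145 104  77 103 109 114 119 120 121 121 118 121 183 230 114 106 16
[... 2094 characters left out ...]
72  68  69  70  72 107 231 233 136 104 147 234 234  79  71  71  74 106 144 213 214 216]
 [214 213 213 157  70  68  74  71 138 233 234 146 106 122 235 234 156  72  79  74 100 143 213 215 216]
 [212 212 212 206  95 179 161 217 231 230 234 233 212 232 236 235 234 227 175 225 156 185 213 213 217]
 [210 213 213 210 164 218 231 233 236 235 234 236 236 236 237 235 236 236 235 227 197 209 213 177 176]
 [168 213 214 212 230 234 236 236 235 215 115 175 215 193 121 186 234 235 236 236 234 228 214 209 147]]
267 178
[[209 210 211 ... 211 209 201]
 [208 211 213 ... 211 210 201]
 [205 212 212 ... 208 210 203]
 ...
 [192 193 216 ... 169 193 211]
 [194 192 216 ... 160 180 203]
 [195 190 213 ... 158 177 201]]
```

```bash
cat > push.py <<'E'
from ins import *
def at(h,z): return x[:3]*[1,1,0]+px*h+Z*z
E
python3 - <<'E'
from push import *
print((x[:3]+H@[-.084,0,.054]).round(4), at(-.172,.2).round(4), np.hypot(*at(-.172,0)[:2]))
delta(at(-.172,.2),np.degrees(x[3])); delta(at(-.172,.03)); print(r.state()['qpos'].round(2))
E
```

```text
[0.5476 0.0148 0.0837] [0.5176 0.0805 0.2   ] 0.523858152796966
at [0.5282 0.058  0.2654] jaw 24.73 -> cm [-2.48  6.54 -0.02] turn 1.574 F [ 0.7 -0.6  0.2] open 0.678 t 34.45
at [0.5282 0.058  0.2654] jaw 24.73 -> cm [-2.480e+00  2.354e+01 -1.000e-02] turn 0 F [ 0.7 -0.6  0.2] open 0.678 t 34.45
[ 0.02  0.25  1.61 -0.    1.28 -0.41]
```

Emit:
{"name": "servo_tool", "arguments": {"deltas": [[8.5, -0.5, 0, 0, 0.18], [8.5, -1, 0, 0, 0.36], [8.5, -1.8, 0, 0, 0.54], [8.5, -2.5, 0, 0, 0.72], [8.5, -2.5, 0, 0, 0.9], [8.5, -2.5, 1, 0, 1.08], [8.5, -2.5, 3, 0, 1.26], [8.5, -2.5, 6, 0, 1.44]]}}

```text
time_s: 35.45
tool_pos: [0.5181, 0.0809, 0.2054]
tcp_rot: [-0.195, 0.194, -0.68, 0.68]
wrist_force: [0.2, -0.1, -0.8]
opening: 1.0
```

```bash
python3 - <<'E'
from push import *
delta(at(-.172,.03),np.degrees(x[3]))
E
```

```text
at [0.5181 0.0809 0.2054] jaw -58.11 -> cm [ 9.000e-02  1.754e+01 -1.000e-02] turn 0.128 F [ 0.2 -0.1 -0.8] open 1.0 t 35.45
```

Emit:
{"name": "servo_tool", "arguments": {"deltas": [[8.5, 0.1, 3, 0, 0.1], [8.5, 0.1, 7, 0, 0.13], [8.5, 0.1, 11, 0, 0.13], [8.5, 0.1, 14, 0, 0.13], [8.5, 0.1, 16.5, 0, 0.13], [8.5, 0.1, 17.5, 0, 0.13], [8.5, 0.1, 17.5, 0, 0.13], [8.5, 0.1, 17.5, 0, 0.13]]}}

```text
time_s: 36.45
tool_pos: [0.5174, 0.0805, 0.0314]
tcp_rot: [-0.152, 0.151, -0.691, 0.691]
wrist_force: [0.0, -1.0, 0.5]
opening: 1.0
```

```bash
cat > pd.py <<'E'
from push import *
np.set_printoptions(linewidth=200,precision=1,suppress=True)
s=r.state(); print('h',(px@(s['tool_pos']-x[:3])*1000).round(1),'z',s['tool_pos'][2].round(4),'F px',(px@s['wrist_force']).round(1),'Fz',s['wrist_force'][2].round(1),s['time_s'])
f=grab('wrist'); print(np.round(proj(f,x[:3]+H@[-.075,0,.054],1),1),np.round(proj(f,x[:3]+H@[-.069,0,.054],1),1))
g=cv2.cvtColor(f['color'],cv2.COLOR_RGB2GRAY)
u,v=map(int,proj(f,x[:3]+H@[-.072,0,.054],1))
w=g[v-16:v+17,u-25:u+26]; n,l,st,ce=cv2.connectedComponentsWithStats((w>110).astype(np.uint8))
print([(int(a[4]),(c+[u-25,v-16]).round(1)) for a,c in zip(st[1:],ce[1:]) if 10<a[4]<250])
E
python3 pd.py; python3 -c "
import cv2;from h import *
f=load('wrist');cv2.imwrite('pics/w14.png',f['color'][:,:,::-1])"
```

```text
h -172.1 z 0.0314 F px 0.9 Fz 0.5 36.45
[451.6 288. ] [463.2 290.7]
[(18, array([432.8, 275.6])), (192, array([447.9, 290.9])), (59, array([435.8, 302.3]))]
```

Emit:
{"name": "servo_tool", "arguments": {"deltas": [[8.5, 0, 0, 0.4, 0], [8.5, 0, 0, 0.8, 0], [8.5, 0, 0, 1.1, 0], [8.5, 0, 0, 1.3, 0], [8.5, 0, 0, 1.5, 0], [8.5, 0, -0.1, 1.65, 0], [8.5, 0, -0.1, 1.65, 0], [8.5, 0, -0.1, 1.65, 0]]}}

```text
time_s: 37.5
tool_pos: [0.5236, 0.0655, 0.0315]
tcp_rot: [0.152, -0.152, 0.691, -0.691]
wrist_force: [-0.3, 0.6, 0.3]
opening: 0.995
```

```bash
python3 pd.py
```

```text
h -155.9 z 0.0315 F px -0.7 Fz 0.3 37.5
[422.1 289.5] [434.3 292.5]
[(111, array([419.6, 290.8])), (72, array([405.4, 299. ]))]
```

Emit:
{"name": "servo_tool", "arguments": {"deltas": [[8.5, 0, 0, 0.1, 0], [8.5, 0, -0.05, 0.2, 0], [8.5, 0, -0.1, 0.3, 0], [8.5, 0, -0.15, 0.4, 0], [8.5, 0, -0.2, 0.5, 0], [8.5, 0, -0.25, 0.6, 0], [8.5, 0, -0.25, 0.6, 0], [8.5, 0, -0.25, 0.6, 0]]}}

```text
time_s: 38.55
tool_pos: [0.5261, 0.0602, 0.034]
tcp_rot: [0.152, -0.152, 0.691, -0.691]
wrist_force: [-1.9, 3.3, 2.5]
opening: 0.994
```

```bash
python3 pd.py
```

```text
h -150.0 z 0.034 F px -3.8 Fz 2.5 38.55
[408.8 287.5] [420.9 290.6]
[]
```

Emit:
{"name": "servo_tool", "arguments": {"deltas": [[8.5, 0, -0.06, 0.08, 0], [8.5, 0, -0.11, 0.16, 0], [8.5, 0, -0.17, 0.25, 0], [8.5, 0, -0.23, 0.33, 0], [8.5, 0, -0.26, 0.37, 0], [8.5, 0, -0.29, 0.41, 0], [8.5, 0, -0.29, 0.41, 0], [8.5, 0, -0.29, 0.41, 0]]}}

```text
time_s: 39.6
tool_pos: [0.5276, 0.0568, 0.0366]
tcp_rot: [0.152, -0.152, 0.691, -0.69]
wrist_force: [-1.6, 6.0, -0.6]
opening: 0.993
```

```bash
python3 pd.py
```

```text
h -146.3 z 0.0366 F px -6.2 Fz -0.6 39.6
[399.7 285. ] [411.7 288.1]
[(161, array([426.5, 293.4]))]
```

Emit:
{"name": "servo_tool", "arguments": {"deltas": [[8.5, 0, -0.04, 0.06, 0], [8.5, 0, -0.08, 0.12, 0], [8.5, 0, -0.12, 0.18, 0], [8.5, 0, -0.16, 0.24, 0], [8.5, 0, -0.18, 0.27, 0], [8.5, 0, -0.18, 0.27, 0], [8.5, 0, -0.18, 0.27, 0], [8.5, 0, -0.18, 0.27, 0]]}}

```text
time_s: 40.65
tool_pos: [0.5282, 0.0548, 0.0381]
tcp_rot: [0.151, -0.152, 0.691, -0.69]
wrist_force: [-3.0, 10.2, -2.9]
opening: 0.998
```

```bash
python3 pd.py
```

```text
h -144.2 z 0.0381 F px -10.6 Fz -2.9 40.65
[394.7 283.4] [406.7 286.5]
[(64, array([423.1, 294.3]))]
```

Emit:
{"name": "servo_tool", "arguments": {"deltas": [[8.5, 0, -0.04, 0.06, 0], [8.5, 0, -0.08, 0.12, 0], [8.5, 0, -0.12, 0.18, 0], [8.5, 0, -0.14, 0.2, 0], [8.5, 0, -0.14, 0.2, 0], [8.5, 0, -0.14, 0.2, 0], [8.5, 0, -0.14, 0.2, 0], [8.5, 0, -0.14, 0.2, 0]]}}

```text
time_s: 41.7
tool_pos: [0.528, 0.054, 0.0388]
tcp_rot: [0.151, -0.153, 0.692, -0.689]
wrist_force: [-2.6, 19.2, -8.4]
opening: 1.0
```

```bash
python3 pd.py; python3 - <<'E'
from h import *
s=grab('scene'); g=cv2.cvtColor(s['color'],cv2.COLOR_RGB2GRAY); np.set_printoptions(linewidth=200)
print(g[196:212,258:282])
E
```

```text
h -143.6 z 0.0388 F px -18.5 Fz -8.4 41.7
[393.1 282.1] [405.  285.3]
[(65, array([422.2, 292.9]))]
[[171 130 113 102  75  49  33  34  40  35  41  37  39  37  35  38  36  48  57  86 136 187 215 219]
 [185 149 127 105  71  47  33  38  37  40  37  36  36  37  37  41  43  41  73 100 137 177 211 218]
 [205 183 159 126  80  48  38  43  38  42  36  37  33  32  41  43  41  54  90 128 148 175 205 216]
 [222 211 192 153  90  49  39  41  41  37  37  43  35  35  39  39  47  59  96 138 157 173 195 209]
 [228 224 207 164  98  51  36  37  40  43  39  41  42  43  41  41  44  56  96 139 155 164 183 199]
 [229 228 211 168 100  51  45  39  42  52  47  49  53  44  46  43  50  59  97 139 153 160 177 196]
 [227 227 214 177 113  62  60  60  47  57  61  64  59  49  41  49  50  66 108 140 157 162 181 200]
 [228 227 221 193 140  78  60  62  52  58  68  68  60  52  45  57  54  78 120 148 158 167 188 202]
 [228 228 225 209 166 102  62  59  51  57  69  69  62  50  52  59  59  84 132 153 160 169 184 192]
 [227 227 226 218 182 112  60  46  44  54  67  68  64  52  48  64  62  89 133 154 159 161 166 170]
 [226 225 227 219 186 117  53  41  54  61  77  79  70  54  53  67  66  89 136 156 161 157 156 157]
 [224 226 226 218 184 118  61  54  70  97 114 111 103  83  67  65  63  90 135 155 160 157 159 158]
 [226 225 226 218 186 120  73  73  98 129 144 144 138 111  88  70  63  90 134 156 157 159 157 157]
 [225 225 226 220 188 127  73  74  97 129 152 150 145 121  94  75  59  88 131 154 157 156 156 157]
 [220 221 222 217 186 124  70  62  80 107 124 128 120 101  79  61  57  84 126 150 156 155 155 153]
 [203 202 203 197 167 110  56  46  60  81  91  98  89  76  60  49  47  72 113 139 147 145 145 147]]
```

Emit:
{"name": "servo_tool", "arguments": {"deltas": [[8.5, 0, 0, -0.5, 0], [8.5, 0, 0, -1.5, 0], [8.5, 0, 0, -3, 0], [8.5, 0, -1, -4, 0], [8.5, 0, -5, -5, 0], [8.5, 0, -10, -6, 0], [8.5, 0, -15, -7, 0], [8.5, 0, -17, -8, 0]]}}

```text
time_s: 42.8
tool_pos: [0.497, 0.1256, 0.2139]
tcp_rot: [-0.154, 0.15, -0.69, 0.691]
wrist_force: [0.1, 0.5, 0.3]
opening: 0.995
```

Emit:
{"name": "servo_tool", "arguments": {"deltas": [[8.5, 0, 0, 0, -0.18], [8.5, 0, 0, 0, -0.36], [8.5, 0, 0, 0, -0.54], [8.5, 0, 0, 0, -0.72], [8.5, 0, 0, 0, -0.9], [8.5, 0, 0, 0, -1.08], [8.5, 0, 0, 0, -1.26], [8.5, 0, 0, 0, -1.44]]}}

```text
time_s: 43.8
tool_pos: [0.4961, 0.1251, 0.2109]
tcp_rot: [0.571, -0.571, 0.417, -0.418]
wrist_force: [0.2, -0.6, 0.3]
opening: 0.996
```

Emit:
{"name": "servo_tool", "arguments": {"deltas": [[8.5, 4, 0, 0, -0.12], [8.5, 6, 0, 0, -0.12], [8.5, 6, 0, 0, -0.12], [8.5, 6, 0, 0, -0.12], [8.5, 6, 0, 0, -0.12], [8.5, 6, 0, 0, -0.12], [8.5, 6, 0, 0, -0.12], [8.5, 6, 0, 0, -0.12]]}}

```text
time_s: 44.8
tool_pos: [0.5142, 0.0675, 0.2101]
tcp_rot: [-0.594, 0.594, -0.384, 0.384]
wrist_force: [0.2, 0.0, 0.5]
opening: 0.993
```

```bash
python3 - <<'E'
from ins import *
np.set_printoptions(linewidth=250,precision=3,suppress=True)
delta([.5282,.058,.265]); f=grab('wrist','w15.png'); s=grab('scene','s15.png'); t=grab('top','t15.png')
g=cv2.cvtColor(f['color'],cv2.COLOR_RGB2GRAY); gs=cv2.cvtColor(s['color'],cv2.COLOR_RGB2GRAY)
for nm,F,fi in(('w',f,1),('s',s,0),('t',t,0)):
    print(nm,[np.round(proj(F,x[:3]+H@np.array(q),fi),1) for q in([-.075,0,.054],[-.069,0,.054],[-.002,0,.105],[-.002,.019,.086],[-.002,-.019,.086],[-.010,0,.105],[.006,0,.105])])
for F,fi,G in((f,1,g),(s,0,gs)):
    u,v=map(int,proj(F,x[:3]+H@[-.07,0,.054],fi)); w=G[v-12:v+13,u-12:u+13]; n,l,st,ce=cv2.connectedComponentsWithStats((w>100).astype(np.uint8))
    print('dot',[(int(a[4]),(c+[u-12,v-12]).round(1)) for a,c in zip(st[1:],ce[1:]) if 3<a[4]<200])
u,v=map(int,proj(f,x[:3]+H@[-.002,0,.105],1)); print(u,v); print(g[v-30:v+34:2,u-36:u+37:3])
k=gs[225:245:1,:]
E
```

```text
at [0.514 0.068 0.21 ] jaw 24.19 -> cm [ 1.44 -5.49  0.89] turn 0 F [0.2 0.  0.5] open 0.993 t 44.8
w [array([291.3, 260.7]), array([291.4, 266.5]), array([293.7, 336.4]), array([314.1, 334.3]), array([271.7, 334.9]), array([293.6, 327.1]), array([293.7, 345.7])]
s [array([268.4, 206. ]), array([268.3, 203.8]), array([267.3, 174.9]), array([260.3, 177.1]), array([274.5, 176.6]), array([267.4, 177.9]), array([267.2, 172. ])]
t [array([285.4, 214.6]), array([286.7, 213.9]), array([294.3, 207.3]), array([294.7, 201.4]), array([299.7, 211.9]), array([292.4, 208.3]), array([296.2, 206.2])]
dot [(56, array([291.1, 264.6])), (9, array([279.6, 275.6]))]
dot []
293 336
[[159 158 159 157 158 158 157 158 157 157 157 156 158 157 156 155 199 158 155 154 156 155 199 206 134]
 [159 158 160 159 160 157 159 157 156 157 156 155 155 156 155 156 149 158 160 160 158 158 199 216 160]
 [162 150 164 162 162 164 143 102 103 104  94  96  95  97 134 137 133 154 160 162 162 144 108 187 165]
 [155 130 111 161 162 164 137  93  94  94  92  93  95  95 132 148 146 158 164 160 115 112 143 152 202]
 [121 142 142 100 1
[... 2165 characters left out ...]
  72  86 110  73 107 225 236 236 236 194  73  74  76  72  74 110 123 219 221 225]
 [217 212  79  73  71  73  89 112  87 226 237 237 236 236 236 132  73  74  74  74 112 118 218 220 221]
 [205 215  78  69  71  73  74 110 125 234 233 221 195 235 235 224  73  58  48  49  59  57  88  80  70]
 [ 39  69  50  61  67  71  71 101 197 236 234 150 110 219 148  89  41  36  38  38  38  38  39  43  39]
 [ 40  40  37  38  36  48  52  77 216 233 171  61  48  47  37  36  38  39  40  39  36  40  37  41  37]
 [ 40  38  42  38  42  37  40  40  51  49  41  37  37  36  39  38  35  36  38  35  35  36  38  37  38]
 [ 37  36  36  39  38  34  39  39  38  39  39  38  37  35  39  38  38  37  32  35  38  37  35  36  36]]
```

Emit:
{"name": "servo_tool", "arguments": {"deltas": [[8.5, 0.7, -3, 0.4, -0.005], [8.5, 1.4, -5.5, 0.8, -0.009], [8.5, 1.4, -5.5, 0.8, -0.009], [8.5, 1.4, -5.5, 0.8, -0.009], [8.5, 1.4, -5.5, 0.8, -0.009], [8.5, 1.4, -5.5, 0.8, -0.009], [8.5, 1.4, -5.5, 0.8, -0.009], [8.5, 1.4, -5.5, 0.8, -0.009]]}}

```text
time_s: 45.95
tool_pos: [0.5272, 0.0579, 0.265]
tcp_rot: [-0.595, 0.595, -0.382, 0.381]
wrist_force: [0.2, -1.2, -0.2]
opening: 0.998
```

```bash
cat > dot.py <<'E'
from ins import *
np.set_printoptions(linewidth=250,precision=2,suppress=True)
# dot centroid by Gaussian-ish template (same method before/after), wrist
f=grab('wrist','w16.png'); delta([.5282,.058,.265]); 
def cen(fn,u0,v0,R=9):
    g=cv2.imread('pics/'+fn,0).astype(float); w=g[v0-R:v0+R+1,u0-R:u0+R+1]
    n,l,st,ce=cv2.connectedComponentsWithStats((w>100).astype(np.uint8))
    return [(int(a[4]),(c+[u0-R,v0-R]).round(2)) for a,c in zip(st[1:],ce[1:]) if 15<a[4]<120]
u,v=proj(f,x[:3]+H@[-.075,0,.054],1); u6,v6=proj(f,x[:3]+H@[-.069,0,.054],1); print('now pred0',u,v,'pred6',u6,v6,cen('w16.png',round(u),round(v+3)))
print('w13 pred0 282.1 228.5',cen('w13.png',282,228),'w11 pred 281.0 214.5',cen('w11.png',281,214))
# fixed reference: registration between w13 and w16 by rail screws region
a=cv2.imread('pics/w13.png',0).astype(np.float32);b=cv2.imread('pics/w16.png',0).astype(np.float32)
for n,(x0,y0,x1,y1) in dict(railL=(225,225,250,275),railR=(312,225,345,275),shoe=(262,215,302,250)).items():
    print(n,cv2.phaseCorrelate(a[y0:y1,x0:x1].copy(),b[y0:y1,x0:x1].copy()))
E
python3 dot.py
```

```text
at [0.53 0.06 0.27] jaw 24.7 -> cm [0.03 0.   0.09] turn 0 F [-0.1  0.3 -0.5] open 0.997 t 46.0
now pred0 282.8383736445952 228.9084080443559 pred6 282.83312175417063 233.93032857698884 [(119, array([284.4 , 227.35])), (43, array([282.72, 232.07]))]
w13 pred0 282.1 228.5 [(102, array([283.56, 223.42])), (42, array([281.86, 226.76]))] w11 pred 281.0 214.5 [(72, array([282.49, 207.36])), (58, array([280.5 , 214.14]))]
railL ((0.8057897073625409, 0.06261454974066183), 0.9666681840896606)
railR ((0.4971120421621613, 0.2580939449197537), 0.6205240941047668)
shoe ((0.40295755431092317, 4.877474774733262), 0.6826326813962724)
```

```bash
python3 -c "
from h import *
r.close_job(); print(r.state()['time_s'])"
```

```text
the job is handed in; nothing more can be done
the job is handed in; nothing more can be done
```

I carried out the task and handed it in at about 46 s of robot time, within the 67 s limit. The job reports no verdict.

**What I did**
- **Guard:** I lifted it off and stood it on the worktop near (0.346, 0.01), and a picture showed it upright. The first grip, too high on the knob, slipped and the guard fell back into place on the pump. The second grip held.
- **Gauge:** I took the round-headed gauge from the slot with the larger y. I tilted it in the grip against the stand's edge, because the tool itself cannot tilt. The first try landed on the top of the shoe. I moved it a few millimetres up the slope and it slid home, stopping with about 11 N of contact.
- **Shoe:** I pushed its post up the slope with the back of the open finger. Resistance rose from about 6 N to about 18 N at the end, so the gauge is nipped.

**Last checks**
- **Shoe travel:** two measurements on the same wrist pictures gave 5.9 mm and 5.6 mm, against the required 5.3 mm.
- **Gauge angle:** the handle's picture position matches the home pose to within about 2 pixels, roughly 0.015 rad of lean. It had leaned about 0.18 rad before the shoe was closed.
- **Depth:** I judged it only from the contact force and the tool height.

**What disagreed or was not checked**
- **Finger position:** the real fingertips sat about 30 mm farther back than the stated TCP, so I set grip heights by contact.
- **Force peak:** setting the guard down peaked at about 84 N on the wrist, below the 120 N limit. I did not separately check the 40 N limit on the gripper body.
- **Other objects:** I did not re-measure the guard, thick gauge, beaker, bottle or pen at the end. I noticed no contact with any of the last four.

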